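Drain a polished flask on its drying peg and open the drying air

ROBOT

A 7-joint arm with a two-finger parallel gripper is mounted at the origin on the work surface. World frame = base frame: x ahead of the robot, y to its left, z up, the work surface at z = 0. Lengths are in m, angles in rad, forces in N, time in s.
With the tool pointing down it reaches from about 0.35 to 0.9 m from the base axis. Payload 8.1 kg.
Tool frame: the origin (TCP) lies between the finger pads; the fingertips stand 11 mm ahead of it and the grasp point (between the pads) lies 8 mm behind it; z points along the fingers, y is the line along which they close (so a half turn about z gives the same grasp; the last joint's range is limited). The gripper opens to 92 mm and grips with 3 to 60 N. Pads are 19 mm wide; open, the fingers measure 130 mm over their backs; the gripper's body (75 mm by 190 mm) begins 47 mm behind the grasp point.
Start: joints at [-1.267, 0.434, 0.025, 1.573, -0.012, 1.134, -0.075], TCP at [0.247, 0.574, 0.238] pointing down, gripper open.
Joint ranges: [-2.62, 2.62], [-0.44, 2.09], [-1.27, 1.32], [0.08, 2.57], [-1.32, 4.46], [0.12, 2], [-2.74, 2.74]. Speed limits (rad/s): [2.22, 2.22, 3.01, 3.01, 3.14, 3.14, 3.14].

INTERFACE

Orientations are given as a rotation vector (axis times angle).
In Python, from cell import observe, get_image, camera_params, sign_off gives the robot as it stands.
- The arm moves only by the shell command python3 -m pendant 'ROWS' [FORCE]. ROWS is JSON, one flat list of numbers, 7 for each row, row after row: the shift along the tool's x, y, z in m, then the turn, a rotation vector about the tool's x, y, z in rad, then the finger opening in m, from 0 to 0.0918. In form: [dx, dy, dz, rx, ry, rz, jaw, dx, dy, dz, rx, ry, rz, jaw, ...]. A call has 1 to 10 rows; each row shifts and turns the commanded pose from where the row before left it, along the tool's axes as they then stand; what a row does not reach is not made up. A row lasts 1/8 s, in which the tool goes at most 62.5 mm and 10.7 degrees, less where a joint would pass 70% of its speed; a pose out of reach is approached as far as the arm can. A call is refused whole if a number of a shift passes 0.0625 or a number of a turn 0.188, either way. A call with a gripper value outside its range is refused whole. The fingers move at their own pace and stop on an object; FORCE is the grip in N (left out, the last holds). Time passes only in rows, so rows that do not move let the fingers close. It gives the time, the measured TCP pose, the force, the opening and the grip force at its end, in the units of the state.
- observe(): the state, without advancing time (a new reading comes with each control period).
- get_image(name): name is "side" or "top" or "wrist"; returns the picture (384x512x3 uint8, red, green, blue); there is no depth.
- camera_params(name): a dict with "intrinsics" (3x3 intrinsics, pixels), "eye" and "rotation" of the camera in the world; the wrist camera has in their place "T_tool_cam" (4x4, takes a point from camera to tool coordinates, whose origin is the TCP and whose axes are the flange's). Camera axes: x right, y down, z forward; pixel columns grow to the right and rows downward; lengths in m; the calibration is good to about 2 mm. A picture is of the moment at which its call begins: read the wrist's pose just before it. camera_params takes no time and is no camera call.
- sign_off(): hands the job in; it is judged then, once.
The state is a dict: "clock": time; "joints": joint angles; "dq": joint speeds; "joint_efforts": joint torques, N m; "position": TCP position; "ee_rot": TCP orientation; "force": force on the tool from outside, world axes, zero at the start; "ft_torque": the same for the moment, N m; "width": opening from 0.0 (shut) to 1.0 (fully open); "gripper_force": force on a finger pad.
Only numpy, scipy, OpenCV 4.12 (cv2) and the standard library are available. Lean on these libraries where they do the work, as an engineer would, in place of code of your own. Each camera call takes 0.05 s, during which the arm holds its last target. There are 200 camera calls.

TASK

Take the rinsed brass flask out of its sloping cradle, turn it upside down and lower it over the bare slim drying peg until its mouth rests on the grey collar; lower it gently, do not let it drop, and let go. Then turn the air valve's handwheel until the pointer on its rim lines up with the fixed mark on the far side of the valve box. Leave the other things on the bench as they are.

Things in the scene. Friction and masses are not known exactly. Their poses are not given: they have to be found in the camera images.
- flask: loose brass flask 150 mm long, 0.2 to 0.35 kg: body 64 mm in diameter and 95 mm long (grip the 75 mm next to the bottom), conical shoulder 23 mm, neck 32 mm long, 36 mm outside, 28 mm inside, open mouth; a peg can go in 75 mm. Origin at the centre of its closed bottom, z along its axis to the mouth. At the start it lies in the cradle, mouth 25 degrees down and roughly towards the robot
- flask_mouth (a point): centre of the flask's mouth, on its axis 150 mm from its bottom
- cradle: fixed wooden draining cradle 150 x 52 mm: a V trough under the flask's body and a stop plate before its mouth, sloping 25 degrees down to -x of its own frame. The trough stays inside the flask's width, so fingers pass on both sides. Origin on the bench under its middle; the flask's axis lies in its x-z plane, flask bottom 116 mm and mouth 52 mm high
- slim_stand: fixed drying stand with the bare slim steel peg: dark wood base 90 x 90 x 25 mm, grey collar 54 mm in diameter with its top 40 mm above the bench, upright round peg 20 mm in diameter, rounded tip 108 mm above the bench. Origin at the centre of the underside, z up. The three stands stand in a row about 130 mm apart in y, in any order
- peg_seat (a point): centre of the slim stand's collar top, at the foot of the peg, 40 mm above the bench; the flask's mouth must rest here
- peg_tip (a point): tip of the slim peg, on its axis, 108 mm above the bench
- stout_stand: fixed stand of the same base and height with a bare stout peg 38 mm in diameter, which the flask does not fit. Origin at the centre of the underside
- full_stand: fixed stand of the same base whose peg is taken: an inverted brass flask 62 mm in diameter, 175 mm high over the bench, is fastened on it. Origin at the centre of the underside
- valve: fixed grey air valve box 120 x 120 x 42 mm that carries the handwheel; its +x is the side away from the robot (turned by up to 0.5 rad). Origin at the centre of the underside
- wheel (a joint): angle of the handwheel about its upright axis through the valve's origin, rad, counter-clockwise from above positive; 0 when the pointer is at the mark; at the start it stands at 0.8 to 2.3, so it has to be turned clockwise. Range -0.6 to 3.0. It turns stiffly (about 0.06 N m) and stays where it is left
- wheel_handle (a point): point on the axis of the wheel's upright black crank handle, a fixed round pin 18 mm in diameter from 61 to 103 mm above the bench, 46 mm from the wheel's axis, across the wheel from the pointer; this point is 87 mm above the bench. The wheel's rim, 104 mm in diameter, has its top 63 mm above the bench
- wheel_pointer (a point): outer top edge of the small upright brass pointer (7 mm wide) on the wheel's rim, 60 mm from the wheel's axis, 77 mm above the bench
- valve_mark (a point): top of the fixed steel mark, an upright blade 7 mm wide at the middle of the valve box's far (+x) edge, 69 mm from the wheel's axis, 74 mm above the bench
- tin: bystander: round tin 68 mm in diameter, 75 mm high; origin at the centre of its underside
- oil: bystander: amber glass oil bottle 56 mm in diameter, 160 mm high; origin at the centre of its underside
- wrench: bystander: steel wrench 170 mm long lying along its x
- driver: bystander: screwdriver 190 mm long lying along its x
- hammer: bystander: hammer 200 mm long lying along its x
- mug: bystander: blue mug 80 mm in diameter, 90 mm high, with a handle at its +y; origin at the centre of its underside
- buff: bystander: round grey felt buffing wheel 110 mm in diameter, 26 mm high, lying flat; origin at the centre of its underside
There are look-alikes about, which are no part of the job. What is meant by the valve is not green, and is the larger of those in its own colour. Leave any green look-alike of the flask alone.

How it is judged:
On the way, in this order (a step that is already met when the one before it is completed fails the run):
1. the flask is upside down on the slim peg with its mouth on the collar, let go (z of flask_mouth in the frame of peg_seat between -0.007 and 0.007 m and horizontal distance between flask_mouth and peg_seat below 0.01 m and angle between flask's own z axis and vertical above 2.97 rad and contact force between flask and the fingers below 0.1 N and linear speed of flask below 0.03 m/s), for 0.2 s.
2. then the handwheel's pointer is brought to the mark (value of joint wheel between -0.1 and 0.1 rad and velocity of joint wheel between -0.05 and 0.05 rad/s), for 0.2 s.
At the end, for the whole second after the job is handed in: The flask rests upside down on the slim peg, at rest, upright within about 10 degrees, its mouth within 7 mm of the collar's top and within 10 mm of the peg's axis; the wheel is still, its pointer within 0.10 rad of the mark (all of step 2 and z of flask_mouth in the frame of peg_seat between -0.007 and 0.007 m and horizontal distance between flask_mouth and peg_seat below 0.01 m and angle between flask's own z axis and vertical above 2.97 rad and linear speed of flask below 0.02 m/s); the robot touches nothing.
It fails at once if one of the bystanders is moved more than 40 mm (distance of any of tin, oil, wrench, driver, hammer, mug, buff from where it was at the start of the episode above 0.04 m).
It fails at once if the flask is dropped onto its peg (falls faster than 0.5 m/s there) (horizontal distance between flask_mouth and peg_seat below 0.03 m and z of flask_mouth in the frame of peg_seat below 0.08 m and linear speed of flask above 0.5 m/s).
It also fails if it takes over 72 s, if anything falls off the work surface, if the arm or the gripper's body presses on something with over 40 N, if the wrist force passes 120 N, or if a joint passes its speed limit or range.

## Working session

There is one attempt and no reset: what is moved stays moved. The work goes in short steps, Python scripts to look and compute and a shell command to move; the robot and the scene stay as the last step left them, time stands still between calls to the robot, and variables do not carry over. Pictures are saved under pics/ and viewed, at most 10 in all, crops included, and the job is handed in when it is done.

```bash
mkdir -p pics; ls
python3 - <<'E'
from cell import *
import cv2,numpy as np
for n in("top","side"):
    im=get_image(n); cv2.imwrite(f"pics/{n}0.png",im[:,:,::-1])
    p=camera_params(n); print(n,{k:np.round(v,4).tolist() for k,v in p.items()})
p=camera_params("wrist");print({k:np.round(v,4).tolist() for k,v in p.items()})
s=observe();print(s)
E
```

```text
pics
top {'intrinsics': [[413.2348, 0.0, 256.9048], [0.0, 413.2348, 195.7275], [0.0, 0.0, 1.0]], 'eye': [0.3636, 0.0855, 1.3001], 'rotation': [-2.1233, 2.1492, -0.1342]}
side {'intrinsics': [[441.259, 0.0, 255.881], [0.0, 441.259, 189.8648], [0.0, 0.0, 1.0]], 'eye': [0.1333, -0.6022, 1.0693], 'rotation': [-2.3905, 0.634, -0.2248]}
{'intrinsics': [[327.6335, 0.0, 257.0539], [0.0, 327.6335, 185.3374], [0.0, 0.0, 1.0]], 'T_tool_cam': [[-0.0006, -0.9536, -0.3012, 0.0818], [1.0, 0.0, -0.002, -0.0005], [0.0019, -0.3012, 0.9536, -0.1464], [0.0, 0.0, 0.0, 1.0]]}
{'clock': 0.1, 'joints': array([-1.26659091,  0.43511205,  0.02495673,  1.57400778, -0.01159047,
        1.13397476, -0.07511206]), 'dq': array([ 0.00026328, -0.00227951,  0.00072914, -0.00098128,  0.00090896,
        0.00106554,  0.00108929]), 'joint_efforts': array([ 2.53701590e-03, -6.69115448e+01,  9.87596065e-01, -3.15142179e+01,
       -6.04738249e-02,  3.75140947e-02,  3.66903214e-05]), 'position': array([0.24716687, 0.5735759 , 0.23704822]), 'ee_rot': array([-6.34676355e-01, -3.07666046e+00,  2.11857370e-03]), 'force': array([ 0.38009055, -0.01932541, -0.91545453]), 'ft_torque': array([0.03313523, 0.01133355, 0.00647792]), 'gripper_force': 0.0, 'width': 0.9969981448455822}
```

View pics/top0.png

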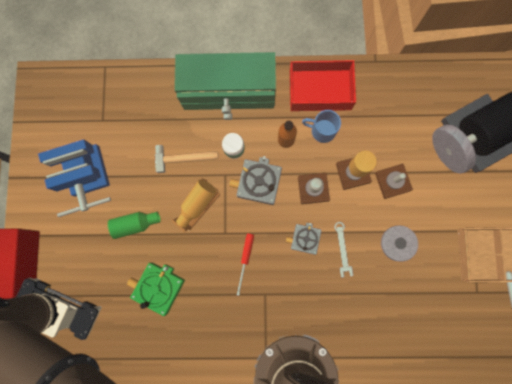

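View pics/side0.png

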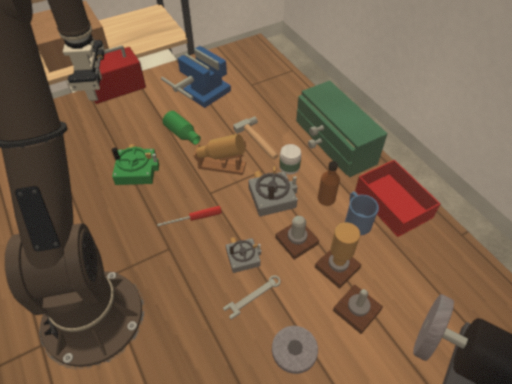

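```bash
cat > h.py <<'E'
import numpy as np,cv2
from scipy.spatial.transform import Rotation as R
from cell import *
def cam(n,s=None):
    p=camera_params(n);K=np.array(p["intrinsics"])
    if n=="wrist":
        T=np.array(p["T_tool_cam"]);Rt=R.from_rotvec(s["ee_rot"]).as_matrix()
        return K,Rt@T[:3,:3],np.array(s["position"])+Rt@T[:3,3]
    r=np.array(p["rotation"]);return K,(R.from_rotvec(r).as_matrix() if r.size==3 else r),np.array(p["eye"])
def ray(c,uv):
    K,Rm,e=c;d=Rm@np.linalg.solve(K,[uv[0],uv[1],1.]);return e,d/np.linalg.norm(d)
def atz(c,uv,z):
    e,d=ray(c,uv);return e+d*(z-e[2])/d[2]
def tri(obs):
    A=np.zeros((3,3));b=np.zeros(3);L=[]
    for c,uv in obs:
        e,d=ray(c,uv);M=np.eye(3)-np.outer(d,d);A+=M;b+=M@e;L.append((e,M))
    x=np.linalg.solve(A,b);return x,max(np.linalg.norm(M@(x-e)) for e,M in L)
def proj(c,X):
    K,Rm,e=c;p=K@(Rm.T@(np.array(X)-e));return p[:2]/p[2]
E
python3 - <<'E'
from h import *
t=cv2.imread("pics/top0.png");s=cv2.imread("pics/side0.png")
a=cv2.resize(t[145:240,170:420],(800,304),interpolation=3)
b=cv2.resize(s[125:215,185:300],(345,270),interpolation=3);c=cv2.resize(s[210:330,270:390],(290,290),interpolation=3)
o=np.zeros((594,800,3),np.uint8);o[:304]=a;o[304:574,:345]=b;o[304:594,360:650]=c
cv2.imwrite("pics/crop1.png",o)
T=cam("top");S=cam("side")
for n,u,v in [("slim tip",(398,180),(365,293)),("stout tip",(314,186),(298,222)),("flaskbot",(206,186),(243,146))]: print(n,tri([(T,u),(S,v)]))
for n,u,z in [("slim base",(394,181),.025),("valve",(260,181),.05),("flask",(197,203),.09)]: print(n,atz(T,u,z))
E
```

```text
slim tip (array([ 0.5912613 , -0.31434489,  0.08403589]), np.float64(0.008211130661275679))
stout tip (array([ 0.57091268, -0.0615673 ,  0.08473686]), np.float64(0.0019414570223296739))
flaskbot (array([0.5751567 , 0.25918836, 0.0927803 ]), np.float64(0.0030309063554415155))
slim base [ 0.59143835 -0.31685245  0.025     ]
valve [0.59290317 0.10007038 0.05      ]
flask [0.52206797 0.2869815  0.09      ]
```

View pics/crop1.png

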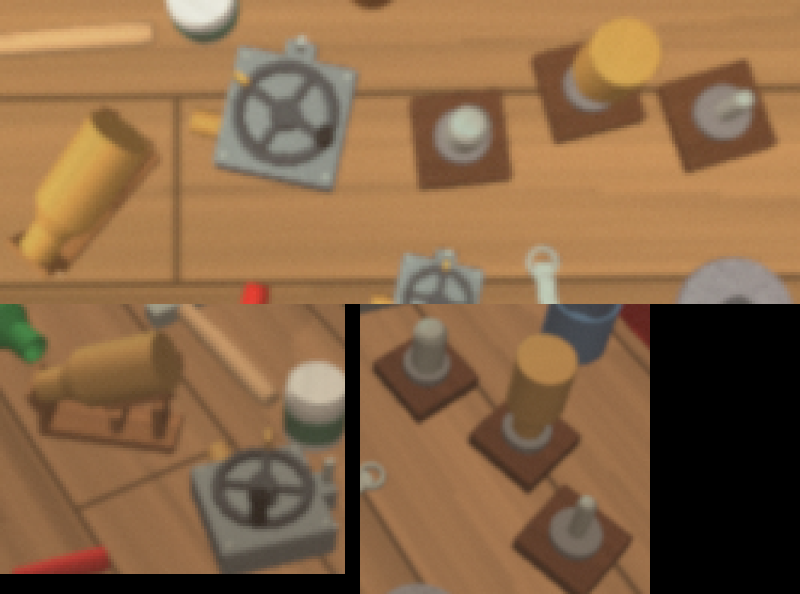

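Run:
```python
from h import *
T=cam("top");S=cam("side")
f=lambda x,y:(170+x/3.2,145+y/3.2)
g=lambda x,y:(185+x/3,125+(y-304)/3)
k=lambda x,y:(270+(x-360)/2.417,210+(y-304)/2.417)
for n,u,v in [("slim tip",f(744,97),k(587,502)),("flaskbot",f(125,132),g(167,362)),("flaskmouth",f(38,250),g(40,385)),("pointer",f(241,76),g(268,434)),("mark",f(301,43),g(328,464)),("handletop",f(322,133),g(261,490))]:
  print(n,tri([(T,u),(S,v)]),u,v)
print("slimtip",atz(T,f(744,97),.108),"base",atz(T,f(718,113),.025),"collar",atz(T,f(724,111),.04))
p=atz(T,f(241,76),.077);m=atz(T,f(301,43),.074);c=atz(T,f(287,112),.063);h=atz(T,f(322,133),.103)
print("pt",p,"mark",m,"c",c,"handle",h)
print("flask bot",atz(T,f(124,130),.116),"mouth",atz(T,f(38,250),.052))
```

```text
slim tip (array([ 0.59332704, -0.31842999,  0.09932335]), np.float64(0.0015360863995430923)) (402.5, 175.3125) (363.91808026479106, 291.9197352089367)
flaskbot (array([0.56649385, 0.24846216, 0.11478994]), np.float64(0.0011789070692100802)) (209.0625, 186.25) (240.66666666666666, 144.33333333333334)
flaskmouth (array([0.46283796, 0.33955174, 0.05297907]), np.float64(0.0033013219768409765)) (181.875, 223.125) (198.33333333333334, 152.0)
pointer (array([0.62524559, 0.14444577, 0.07408417]), np.float64(0.0016754866161272635)) (245.3125, 168.75) (274.3333333333333, 168.33333333333334)
mark (array([0.65936965, 0.08685556, 0.06588298]), np.float64(0.0005816393153496172)) (264.0625, 158.4375) (294.3333333333333, 178.33333333333334)
handletop (array([0.56743842, 0.06811417, 0.09975215]), np.float64(0.0007975069772835665)) (270.625, 186.5625) (272.0, 187.0)
slimtip [ 0.59308441 -0.31625608  0.108     ] base [ 0.5935953  -0.31813932  0.025     ] collar [ 0.5927597  -0.31923653  0.04      ]
pt [0.62621686 0.14371531 0.077     ] mark [0.65797567 0.08663131 0.074     ] c [0.59362375 0.1008338  0.063     ] handle [0.56613535 0.06845219 0.103     ]
flask bot [0.56926704 0.24883089 0.116     ] mouth [0.46605708 0.33872593 0.052     ]
```

Candidates for the flask are the brass one in the cradle at top (197,203), the green one at (133,224), and the fastened inverted one at (360,163). I choose the brass one in the cradle. For the valve there is the large grey one at (260,181), a small grey one at (306,238) and a green one at (157,288); I choose the large grey. For the pegs, stout is at (314,187), full at (358,170) and slim at (398,178); I choose slim. The crop confirms all three: thin peg, larger grey valve with pointer (245,169), mark (264,158) and handle (271,187).

```bash
cat >> h.py <<'E'
def go(P,Rd,s=None):
    """total shift in current tool axes and rotvec in tool axes to reach P,Rd"""
    s=s or observe();Rc=R.from_rotvec(s["ee_rot"])
    print("q",np.round(s["joints"],2),"pos",np.round(s["position"],4))
    print("shift(tool now)",np.round(Rc.inv().apply(np.array(P)-s["position"]),4),"turn",np.round((Rc.inv()*Rd).as_rotvec(),4))
def frame(z,y):
    z=np.array(z,float);z/=np.linalg.norm(z);y=np.array(y,float);y-=z*(y@z);y/=np.linalg.norm(y)
    return R.from_matrix(np.c_[np.cross(y,z),y,z])
E
python3 - <<'E'
from h import *
s=observe();print(np.round(R.from_rotvec(s["ee_rot"]).as_matrix(),3))
h=np.array([-.103,.09,0]);h/=np.linalg.norm(h);y=np.cross([0,0,1],h)
a=h*np.cos(.4363)-np.array([0,0,np.sin(.4363)])
b=np.array([.567,.249,.115]);g=b+a*.035;print("grip",g)
for q in (y,-y): go([g[0],g[1],.215],frame([0,0,-1],q),s)
E
```

```text
[[-0.918  0.396 -0.   ]
 [ 0.396  0.918 -0.001]
 [-0.    -0.001 -1.   ]]
grip [0.54311297 0.26987217 0.10020939]
q [-1.27  0.44  0.02  1.57 -0.01  1.13 -0.08] pos [0.2472 0.5736 0.237 ]
shift(tool now) [-0.392  -0.1618  0.0223] turn [-5.0000e-04 -1.9000e-03 -2.8303e+00]
q [-1.27  0.44  0.02  1.57 -0.01  1.13 -0.08] pos [0.2472 0.5736 0.237 ]
shift(tool now) [-0.392  -0.1618  0.0223] turn [-1.300e-03  3.000e-04  3.113e-01]
```

```bash
python3 -m pendant '[-0.049,-0.0202,0.0028,0,0,0,0.0918,-0.049,-0.0202,0.0028,0,0,0,0.0918,-0.049,-0.0202,0.0028,0,0,0,0.0918,-0.049,-0.0202,0.0028,0,0,0,0.0918,-0.049,-0.0202,0.0028,0,0,0,0.0918,-0.049,-0.0202,0.0028,0,0,0,0.0918,-0.049,-0.0202,0.0028,0,0,0,0.0918,-0.049,-0.0202,0.0028,0,0,0,0.0918,0,0,0,0,0,0.156,0.0918,0,0,0,0,0,0.156,0.0918]' && python3 -m pendant '[0,0,0,0,0,0,0.0918,0,0,0,0,0,0,0.0918]'
python3 - <<'E'
from h import *
s=observe();im=get_image("wrist");cv2.imwrite("pics/w1.png",im[:,:,::-1]);C=cam("wrist",s)
print(np.round(s["joints"],3),s["position"],np.round(R.from_rotvec(s["ee_rot"]).as_matrix(),3))
h=np.array([-.103,.09,0]);h/=np.linalg.norm(h);a=h*np.cos(.4363)-np.array([0,0,np.sin(.4363)]);b=np.array([.567,.249,.115])
for t in(0,.035,.095,.15):print(t,proj(C,b+a*t))
E
```

```text
clock: 1.35
position: [0.5437, 0.2693, 0.2148]
ee_rot: [-1.115, -2.936, 0.001]
force: [-0.4, 1.1, -0.5]
width: 1.002
gripper_force: 0.0
clock: 1.6
position: [0.5431, 0.2706, 0.2152]
ee_rot: [-1.099, -2.943, 0.001]
force: [-1.3, 0.6, 0.3]
width: 1.003
gripper_force: 0.0
[-0.696  0.425  0.208  1.661 -0.097  1.066  0.396] [0.54309948 0.27058811 0.21515019] [[-0.755  0.656 -0.   ]
 [ 0.656  0.755 -0.   ]
 [ 0.    -0.    -1.   ]]
0 [257.50446784 226.91152948]
0.035 [257.63772566 184.71246889]
0.095 [257.85619143 115.53041531]
0.15 [258.0461261   55.38336563]
```

View pics/w1.png

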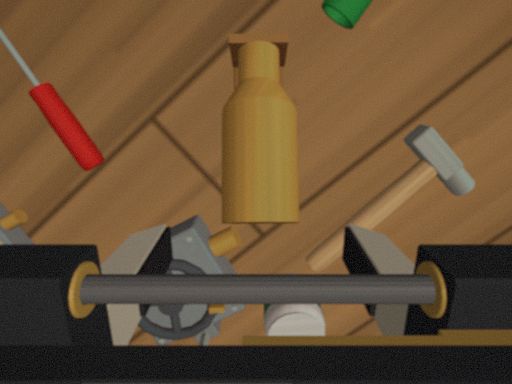

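```bash
python3 - <<'E'
from h import *
s=observe();C=cam("wrist",s)
h=np.array([-.103,.09,0]);h/=np.linalg.norm(h);a=h*np.cos(.4363)-np.array([0,0,np.sin(.4363)]);p=h*np.sin(.4363)+np.array([0,0,np.cos(.4363)]);b=np.array([.567,.249,.115])
print("bottom top edge",proj(C,b+p*.032),"seen 222; mouth top edge",proj(C,b+a*.15+p*.018),"seen 41")
E
python3 -m pendant '[0,0,0.04,0,0,0,0.0918,0,0,0.04,0,0,0,0.0918,0,0,0.04,0,0,0,0.0918,0,0,0,0,0,0,0.0918]'
python3 -m pendant '[0,0,0,0,0,0,0.05,0,0,0,0,0,0,0.05,0,0,0,0,0,0,0.05,0,0,0,0,0,0,0.05,0,0,0,0,0,0,0.05,0,0,0,0,0,0,0.05]' 40
```

```text
bottom top edge [257.43812286 226.62949281] seen 222; mouth top edge [257.89708574  43.93781096] seen 41
clock: 2.15
position: [0.5413, 0.2695, 0.0928]
ee_rot: [-1.101, -2.938, 0.007]
force: [0.1, -0.1, 0.4]
width: 1.0
gripper_force: 0.0
clock: 2.9
position: [0.5447, 0.2717, 0.0968]
ee_rot: [1.103, 2.939, 0.005]
force: [2.4, 2.2, 7.0]
width: 0.692
gripper_force: 40.0
```

```bash
python3 -m pendant '[0,0,-0.04,0,0,0,0.05,0,0,-0.06,0,0,0,0.05,0,0,-0.06,0,0,0,0.05,0,0,0,0,0,0,0.05]'
cat > kin.py <<'E'
from h import *
import itertools
D=[]
def add(q,p,rv):D.append((np.array(q),np.array(p),R.from_rotvec(rv)))
add([-1.26659,.43511,.02496,1.57401,-.01159,1.13397,-.07511],[.24717,.57358,.23705],[-.63468,-3.07666,.00212])
def addlog():
    import json,os
    for l in open("log.txt"): add(*json.loads(l))
def log():
    import json;s=observe();open("log.txt","a").write(json.dumps([list(map(float,s[k])) for k in("joints","position","ee_rot")])+"\n");return s
def chain(q,sg,c):
    ax="zyzyzyz";Rs=[R.identity()]
    for i in range(7): Rs.append(Rs[-1]*R.from_euler(ax[i],sg[i]*q[i]))
    return Rs
E
python3 - <<'E'
from kin import *
log();addlog()
res=[]
for sg in itertools.product([1,-1],repeat=7):
  # constant final and base rotation about z
  for off in np.arange(0,2*np.pi,np.pi/2):
   for b in np.arange(0,2*np.pi,np.pi/2):
    e=0
    for q,p,r in D:
        m=R.from_euler("z",b)*chain(q,sg,0)[-1]*R.from_euler("z",off);e=max(e,(m.inv()*r).magnitude())
    res.append((e,sg,round(off,2),round(b,2)))
res.sort(key=lambda t:t[0]);[print(r) for r in res[:12]]
print(D[-1])
E
```

```text
clock: 3.4
position: [0.5453, 0.271, 0.2602]
ee_rot: [1.104, 2.936, 0.01]
force: [-0.3, -0.4, -2.2]
width: 0.687
gripper_force: 40.0
(5.692063040949735e-06, (-1, 1, -1, 1, -1, 1, -1), np.float64(1.57), np.float64(0.0))
(5.692063040949938e-06, (-1, -1, -1, -1, -1, -1, -1), np.float64(4.71), np.float64(3.14))
(0.011039128877153921, (-1, 1, -1, 1, -1, 1, -1), np.float64(0.0), np.float64(4.71))
(0.011039128877153921, (-1, -1, -1, -1, -1, -1, -1), np.float64(3.14), np.float64(1.57))
(0.011039128877154367, (-1, 1, -1, 1, -1, 1, -1), np.float64(3.14), np.float64(1.57))
(0.011039128877154367, (-1, -1, -1, -1, -1, -1, -1), np.float64(0.0), np.float64(4.71))
(0.015611705592452615, (-1, -1, -1, -1, -1, -1, -1), np.float64(1.57), np.float64(0.0))
(0.015611705592452617, (-1, 1, -1, 1, -1, 1, -1), np.float64(4.71), np.float64(3.14))
(0.17338138589599755, (-1, -1, -1, -1, 1, -1, -1), np.float64(0.0), np.float64(4.71))
(0.17338138589599764, (-1, 1, -1, 1, 1, 1, -1), np.float64(3.14), np.float64(1.57))
(0.1805071195425406, (-1, 1, -1, 1, 1, 1, -1), np.float64(4.71), np.float64(3.14))
(0.1805071195425407, (-1, -1, -1, -1, 1, -1, -1), np.float64(1.57), np.float64(0.0))
(array([-0.70426367,  0.38730385,  0.21965133,  1.60261819, -0.09041252,
        1.15379128,  0.3871924 ]), array([0.54534232, 0.27101412, 0.26019426]), Rotation.from_matrix(array([[-0.75229595,  0.65879105,  0.00672001],
                            [ 0.65882081,  0.75228942,  0.00397134],
                            [-0.00243911,  0.00741491, -0.99996953]])))
```

```bash
python3 -m pendant '[-0.027,-0.043,-0.015,0,0,0,0.05,-0.027,-0.043,-0.015,0,0,0,0.05,-0.027,-0.043,-0.015,0,0,0,0.05,-0.027,-0.043,-0.015,0,0,0,0.05,-0.027,-0.043,-0.01,0,0,0,0.05,-0.027,-0.043,-0.01,0,0,0,0.05,-0.027,-0.043,0,0,0,0,0.05]'; python3 -c "
from kin import *
log()"
python3 -m pendant '[0,0,0,0,0,-0.187,0.05,0,0,0,0,0,-0.187,0.05,0,0,0,0,0,-0.187,0.05,0,0,0,0,0,-0.187,0.05]';python3 -c "
from kin import *
log()"
python3 -m pendant '[0,0,0,0,-0.187,0,0.05,0,0,0,0,-0.187,0,0.05,0,0,0,0,-0.187,0,0.05]';python3 -c "
from kin import *
log();addlog()
for d in D:print(np.round(d[0],2),np.round(d[1],3))"
```

```text
clock: 4.28
position: [0.4862, -0.0821, 0.3346]
ee_rot: [-1.105, -2.94, 0.001]
force: [0.8, -0.5, -1.7]
width: 0.691
gripper_force: 40.0
clock: 4.78
position: [0.4862, -0.0805, 0.3336]
ee_rot: [0.055, -3.138, -0.0]
force: [-0.2, 0.4, -1.3]
width: 0.687
gripper_force: 40.0
clock: 5.15
position: [0.4862, -0.0805, 0.334]
ee_rot: [-0.037, 2.577, 0.011]
force: [0.1, -0.5, -2.2]
width: 0.689
gripper_force: 40.0
[-1.27  0.44  0.02  1.57 -0.01  1.13 -0.08] [0.247 0.574 0.237]
[-0.7   0.39  0.22  1.6  -0.09  1.15  0.39] [0.545 0.271 0.26 ]
[-0.29  0.14  0.4   1.75 -0.06  1.26  0.98] [ 0.486 -0.082  0.335]
[-0.22  0.14  0.32  1.75 -0.05  1.26  1.72] [ 0.486 -0.081  0.334]
[-0.23 -0.19  0.28  2.19  0.    0.57  1.66] [ 0.486 -0.08   0.334]
```

```bash
cat >> kin.py <<'E'
SG=(-1,1,-1,1,-1,1,-1)
def cols(q):
    Rs=chain(q,SG,0);return np.hstack([Rs[i].as_matrix() for i in (1,3,5,7)]),Rs
def fit(lam=1e-4):
    A=np.vstack([cols(q)[0] for q,p,r in D]);b=np.hstack([p for q,p,r in D])
    # joints: pull offsets weakly to 0
    w=np.diag([1,1,.1]*4)*lam
    o=np.linalg.lstsq(np.vstack([A,w]),np.r_[b,np.zeros(12)],rcond=None)[0]
    return o,np.abs(A@o-b).max()
E
python3 - <<'E'
from kin import *
addlog();add([-0.696,0.425,0.208,1.661,-0.097,1.066,0.396],[0.54309948,0.27058811,0.21515019],[-1.099,-2.943,0.001])
for l in(1e-5,1e-3,1e-2):
    o,e=fit(l);print(l,np.round(o.reshape(4,3),4).tolist(),e)
E
```

```text
1e-05 [[-0.0, -0.0369, 0.2755], [-0.0008, -0.0164, 0.5597], [0.0033, -0.0, 0.4292], [0.0001, 0.0001, 0.3614]] 0.00025336630527822424
0.001 [[-0.0, -0.0369, 0.2755], [-0.0008, -0.0164, 0.5596], [0.0033, -0.0, 0.4292], [0.0001, 0.0001, 0.3614]] 0.00025344666762699974
0.01 [[0.0001, -0.0367, 0.2751], [-0.0006, -0.0162, 0.5592], [0.0028, -0.0005, 0.4289], [0.0001, 0.0001, 0.361]] 0.00026127052507807225
```

```bash
cat >> kin.py <<'E'
from scipy.optimize import least_squares
LO=np.array([-2.62,-.44,-1.27,.08,-1.32,.12,-2.74])+.06;HI=np.array([2.62,2.09,1.32,2.57,4.46,2,2.74])-.06
O=np.array([-0.0,-.0369,.2755,-.0008,-.0164,.5597,.0033,0,.4292,.0001,.0001,.3614])
def fk(q):
    c,Rs=cols(q);return c@O,Rs[-1]*R.from_euler("z",np.pi/2)
def ik(P,Rd,q0):
    q0=np.clip(q0,LO+.01,HI-.01)
    f=lambda q:np.r_[(fk(q)[0]-P)*5,(fk(q)[1].inv()*Rd).as_rotvec(),1e-3*(q-q0)]
    r=least_squares(f,q0,bounds=(LO,HI));q=r.x;return q,np.linalg.norm(fk(q)[0]-P),(fk(q)[1].inv()*Rd).magnitude()
al=np.radians(25)
def inv_pose(az,mouth,tilt=0):
    """tool pose for flask mouth-down at mouth point; d 25deg below horizontal at azimuth az"""
    e=np.array([np.cos(az),np.sin(az),0]);dn=np.array([0,0,-1.])
    d=e*np.cos(al)+dn*np.sin(al);x=-e*np.sin(al)+dn*np.cos(al)  # a=cos x+sin d=down
    Rd=R.from_matrix(np.c_[x,np.cross(d,x),d]);
    return np.array(mouth)-Rd.apply(MT),Rd
# flask mouth in tool frame, from the grasp
_h=np.array([-.103,.09,0]);_h/=np.linalg.norm(_h);_a=_h*np.cos(al)-np.array([0,0,np.sin(al)])
_m=np.array([.5655,.2503,.115])+.15*_a;MT=R.from_rotvec([1.1035,2.9375,.0]).inv().apply(_m-np.array([.5447,.2717,.0968]));MT[1]=0
E
python3 - <<'E'
from kin import *
s=observe();q0=s["joints"];print(fk(q0)[0]-s["position"],MT)
for az in range(-10,81,10):
  for z in(.15,.04):
    P,Rd=inv_pose(np.radians(az),[.593,-.318,z])
    b=min((ik(P,Rd,q) for q in (q0,[-.0,.6,.8,1.8,-1.2,1.2,1.5],[0,.6,0,1.8,-1,1.2,1.5],[0.4,.8,.3,1.8,2.5,1.,0],[.4,.8,-.5,1.8,3.5,1,-1])),key=lambda t:t[1]*5+t[2])
    print(az,z,np.round(P,3),np.round(b[0],2),np.round(b[1:],4))
E
```

```text
[-4.71066813e-05  1.32748192e-04 -4.07812103e-06] [0.1063551  0.         0.04482532]
-10 0.15 [ 0.597 -0.319  0.265] [ 1.    0.38 -0.46  2.32  3.62  0.64 -1.64] [0. 0.]
-10 0.04 [ 0.597 -0.319  0.155] [ 0.93  0.64 -0.4   2.38  3.49  0.9  -1.39] [0. 0.]
0 0.15 [ 0.597 -0.318  0.265] [ 1.03  0.41 -0.35  2.24  4.11  0.68 -1.94] [0. 0.]
0 0.04 [ 0.597 -0.318  0.155] [ 1.05  0.66 -0.4   2.29  3.88  0.81 -1.54] [0. 0.]
10 0.15 [ 0.597 -0.317  0.265] [ 0.13  0.64  1.01  2.21  4.4   1.46 -2.28] [0. 0.]
10 0.04 [ 0.597 -0.317  0.155] [ 1.    0.67 -0.23  2.19  4.28  0.87 -1.8 ] [0. 0.]
20 0.15 [ 0.597 -0.317  0.265] [ 0.11  0.91  1.26  2.11  4.4   1.89 -2.3 ] [0.003  0.0345]
20 0.04 [ 0.597 -0.317  0.155] [ 0.29  0.91  0.89  2.12  4.4   1.67 -2.07] [0. 0.]
30 0.15 [ 0.597 -0.316  0.265] [ 0.13  0.94  1.24  2.06  4.4   1.94 -2.24] [0.0127 0.1292]
30 0.04 [ 0.597 -0.316  0.155] [ 0.23  1.08  1.09  2.03  4.4   1.94 -2.09] [0.0046 0.0472]
40 0.15 [ 0.596 -0.315  0.265] [ 0.16  0.94  1.17  2.02  4.4   1.94 -2.17] [0.0246 0.2523]
40 0.04 [ 0.596 -0.315  0.155] [ 0.24  1.09  1.06  1.99  4.4   1.94 -2.03] [0.0169 0.1751]
50 0.15 [ 0.596 -0.315  0.265] [ 1.43  0.94 -1.21  1.45 -0.01  1.05  2.68] [0.0144 0.3871]
50 0.04 [ 0.596 -0.315  0.155] [ 0.23  1.1   1.05  1.96  4.4   1.94 -1.98] [0.0292 0.3044]
60 0.15 [ 0.595 -0.314  0.265] [ 1.35  1.01 -1.21  1.3   0.01  1.27  2.68] [0.0156 0.4494]
60 0.04 [ 0.595 -0.314  0.155] [ 1.38  1.11 -1.21  1.46  0.17  1.04  2.68] [0.0147 0.4676]
70 0.15 [ 0.594 -0.314  0.265] [ 1.26  1.09 -1.21  1.13  0.02  1.49  2.68] [0.0176 0.512 ]
70 0.04 [ 0.594 -0.314  0.155] [ 1.3   1.16 -1.21  1.31  0.18  1.27  2.68] [0.0166 0.549 ]
80 0.15 [ 0.594 -0.314  0.265] [ 1.16  1.17 -1.21  0.95  0.01  1.73  2.68] [0.0209 0.5716]
80 0.04 [ 0.594 -0.314  0.155] [ 1.22  1.22 -1.21  1.14  0.17  1.49  2.68] [0.0196 0.6285]
```

Run:
```python
from kin import *
q0=observe()["joints"];rng=np.random.default_rng(0)
print("full",atz(cam("top"),(364.4,160.6),.175))
for az in (0,10,30,50,70,90):
    P,Rd=inv_pose(np.radians(az),[.593,-.318,.15]);best=[]
    for k in range(25):
        q,e,r=ik(P,Rd,rng.uniform(LO,HI) if k else q0)
        if e<2e-3 and r<.02: best.append((np.abs(q-q0).max(),q))
    best.sort(key=lambda t:t[0]);print(az,len(best),[np.round(b[1],2).tolist() for b in best[:3]])
```

```text
full [ 0.6232189  -0.19140798  0.175     ]
0 10 [[1.61, 0.72, -1.21, 2.2, 3.45, 0.29, -1.06], [1.61, 0.72, -1.21, 2.2, 3.45, 0.29, -1.06], [1.61, 0.72, -1.21, 2.2, 3.45, 0.29, -1.06]]
10 11 [[0.02, 0.81, 1.26, 2.21, 4.35, 1.69, -2.35], [0.03, 0.79, 1.24, 2.21, 4.36, 1.66, -2.34], [0.05, 0.74, 1.17, 2.21, 4.38, 1.6, -2.32]]
30 1 [[1.15, 0.59, -0.35, 1.87, -1.26, 0.98, -2.4]]
50 5 [[0.84, 0.7, 0.1, 1.6, -1.16, 1.47, -2.38], [0.99, 0.71, -0.14, 1.58, -1.05, 1.36, -2.45], [1.11, 0.73, -0.34, 1.57, -0.95, 1.28, -2.52]]
70 5 [[0.63, 0.88, 0.42, 1.3, -1.14, 1.9, -2.3], [1.13, 0.92, -0.57, 1.23, -0.61, 1.53, -2.66], [1.14, 0.93, -0.61, 1.23, -0.58, 1.52, -2.68]]
90 8 [[0.89, 1.03, -0.32, 0.91, -0.62, 1.94, -2.54], [0.89, 1.03, -0.32, 0.91, -0.62, 1.94, -2.54], [0.89, 1.03, -0.32, 0.91, -0.62, 1.94, -2.54]]
```

```bash
cat > plan.py <<'E'
from kin import *
def plan(qa,qb,N,k=None,via=None):
    """print rows along a joint path (smooth), and simulate a local min-norm IK following it"""
    p,r=fk(qa);q=np.array(qa);lowest=9
    for i in range(1,N+1):
        t=i/N;qt=qa+(qb-qa)*t
        if via is not None: qt=qt+via*np.sin(np.pi*t)
        p2,r2=fk(qt);sh=r.inv().apply(p2-p);tu=(r.inv()*r2).as_rotvec()
        q,e,er=ik(p2,r2,q)
        m=p2+r2.apply(MT);bt=p2+r2.apply(MT-.15*np.array([np.cos(al),0,np.sin(al)]))
        if k is None or i<=k: print(i,np.round(np.r_[sh,tu],3).tolist(),"|p",np.round(p2,2),"m",np.round(m,2),"bz",round(bt[2],2),"mag",round(np.linalg.norm(tu),3),"sim q57",np.round(q[[2,4,5,6]],2),"want",np.round(qt[[2,4,5,6]],2),round(e,4),round(er,3))
        p,r=p2,r2
E
python3 - <<'E'
from plan import *
q0=observe()["joints"]
P,Rd=inv_pose(np.radians(2),[.585,-.318,.17])
qb,e,r=ik(P,Rd,[1.05,.5,-.4,2.2,3.8,.7,-1.6]);print(np.round(qb,3),e,r)
plan(q0,qb,22)
E
```

```text
[ 1.15   0.39  -0.461  2.208  4.254  0.646 -2.04 ] 1.7939153041183402e-07 2.675210564163461e-06
1 [0.011, -0.052, 0.005, 0.128, 0.031, 0.024] |p [ 0.48 -0.13  0.32] m [ 0.41 -0.14  0.23] bz 0.35 mag 0.134 sim q57 [0.23 0.19 0.57 1.51] want [0.25 0.2  0.57 1.5 ] 0.0 0.0
2 [0.006, -0.051, 0.006, 0.126, 0.016, 0.022] |p [ 0.48 -0.18  0.32] m [ 0.41 -0.19  0.23] bz 0.35 mag 0.129 sim q57 [0.19 0.38 0.57 1.34] want [0.22 0.39 0.58 1.33] 0.0 0.0
3 [0.0, -0.049, 0.008, 0.122, 0.001, 0.02] |p [ 0.47 -0.23  0.32] m [ 0.4  -0.24  0.23] bz 0.35 mag 0.123 sim q57 [0.17 0.58 0.58 1.16] want [0.18 0.58 0.58 1.16] 0.0 0.0
4 [-0.005, -0.046, 0.009, 0.114, -0.014, 0.017] |p [ 0.47 -0.28  0.33] m [ 0.4  -0.29  0.24] bz 0.36 mag 0.116 sim q57 [0.15 0.78 0.58 0.99] want [0.15 0.77 0.58 0.99] 0.0 0.0
5 [-0.01, -0.041, 0.01, 0.104, -0.028, 0.015] |p [ 0.47 -0.32  0.34] m [ 0.4  -0.34  0.25] bz 0.37 mag 0.108 sim q57 [0.15 0.97 0.59 0.82] want [0.12 0.97 0.59 0.82] 0.0 0.0
6 [-0.013, -0.036, 0.011, 0.091, -0.041, 0.012] |p [ 0.48 -0.36  0.36] m [ 0.41 -0.38  0.27] bz 0.39 mag 0.1 sim q57 [0.16 1.16 0.59 0.
[... 2254 characters left out ...]
 0.005, 0.044] |p [ 0.62 -0.38  0.36] m [ 0.63 -0.41  0.25] bz 0.39 mag 0.106 sim q57 [-0.15  3.73  0.68 -1.62] want [-0.36  3.67  0.64 -1.53] 0.0 0.0
20 [0.02, 0.025, -0.004, -0.098, 0.018, 0.048] |p [ 0.62 -0.36  0.33] m [ 0.62 -0.38  0.22] bz 0.37 mag 0.11 sim q57 [-0.18  3.91  0.7  -1.78] want [-0.39  3.87  0.64 -1.7 ] 0.0 0.0
21 [0.024, 0.024, -0.006, -0.096, 0.031, 0.051] |p [ 0.61 -0.34  0.31] m [ 0.61 -0.35  0.2 ] bz 0.34 mag 0.113 sim q57 [-0.2   4.09  0.71 -1.94] want [-0.43  4.06  0.64 -1.87] 0.0 0.0
22 [0.028, 0.023, -0.008, -0.092, 0.042, 0.053] |p [ 0.59 -0.32  0.29] m [ 0.59 -0.32  0.17] bz 0.32 mag 0.115 sim q57 [-0.21  4.27  0.74 -2.09] want [-0.46  4.25  0.65 -2.04] 0.0 0.0
```

```bash
python3 -m pendant '[0.011,-0.052,0.005,0.128,0.031,0.024,0.05, 0.006,-0.051,0.006,0.126,0.016,0.022,0.05, 0,-0.049,0.008,0.122,0.001,0.02,0.05, -0.005,-0.046,0.009,0.114,-0.014,0.017,0.05, -0.01,-0.041,0.01,0.104,-0.028,0.015,0.05, -0.013,-0.036,0.011,0.091,-0.041,0.012,0.05, -0.016,-0.03,0.012,0.076,-0.052,0.01,0.05, -0.018,-0.024,0.013,0.058,-0.061,0.009,0.05]'
python3 - <<'E'
from plan import *
s=log();q0=s["joints"];print(np.round(q0,2))
P,Rd=inv_pose(np.radians(2),[.585,-.318,.17])
qb,e,r=ik(P,Rd,[1.05,.5,-.3,2.2,4.,.7,-1.8]);print(np.round(qb,3),e,r)
plan(q0,qb,14)
E
```

```text
clock: 6.15
position: [0.4933, -0.4167, 0.3908]
ee_rot: [0.332, 2.257, -0.979]
force: [-1.0, -1.7, -1.7]
width: 0.695
gripper_force: 40.0
[0.17 0.02 0.14 2.19 1.54 0.58 0.34]
[ 1.073  0.376 -0.365  2.214  4.261  0.683 -2.062] 9.919606020123832e-08 1.461915283291226e-06
1 [-0.018, -0.019, 0.012, 0.048, -0.065, 0.007] |p [ 0.5  -0.44  0.41] m [ 0.45 -0.48  0.32] bz 0.44 mag 0.081 sim q57 [0.15 1.73 0.59 0.17] want [0.1  1.73 0.59 0.17] 0.0 0.0
2 [-0.018, -0.012, 0.012, 0.028, -0.07, 0.008] |p [ 0.52 -0.46  0.42] m [ 0.47 -0.51  0.33] bz 0.45 mag 0.076 sim q57 [ 0.15  1.93  0.59 -0.01] want [0.07 1.92 0.6  0.  ] 0.0 0.0
3 [-0.017, -0.005, 0.012, 0.008, -0.072, 0.009] |p [ 0.53 -0.47  0.44] m [ 0.49 -0.52  0.34] bz 0.46 mag 0.073 sim q57 [ 0.15  2.13  0.6  -0.19] want [ 0.03  2.12  0.61 -0.17] 0.0 0.0
4 [-0.015, 0.002, 0.011, -0.012, -0.07, 0.011] |p [ 0.55 -0.47  0.44] m [ 0.51 -0.53  0.35] bz 0.47 mag 0.072 sim q57 [ 0.13  2.33  0.6  -0.37] want [-0.01  2.31  0.61 -0.34] 0.0 0.0
5 [-0.012, 0.008, 0.01, -0.032, -0.066, 0.015] |p [ 0.57 -0.47  0.45] m [ 0.54 -0.53  0.35] bz 0.47 mag 0.07
[... 1021 characters left out ...]
, 0.005, 0.047] |p [ 0.62 -0.39  0.36] m [ 0.63 -0.42  0.25] bz 0.4 mag 0.112 sim q57 [-0.19  3.69  0.68 -1.57] want [-0.26  3.68  0.66 -1.55] 0.0 0.0
12 [0.021, 0.027, -0.004, -0.103, 0.019, 0.052] |p [ 0.62 -0.37  0.34] m [ 0.62 -0.39  0.23] bz 0.37 mag 0.117 sim q57 [-0.23  3.88  0.69 -1.74] want [-0.29  3.87  0.67 -1.72] 0.0 0.0
13 [0.025, 0.027, -0.006, -0.102, 0.033, 0.056] |p [ 0.61 -0.34  0.31] m [ 0.61 -0.35  0.2 ] bz 0.35 mag 0.121 sim q57 [-0.26  4.08  0.7  -1.91] want [-0.33  4.07  0.68 -1.89] 0.0 0.0
14 [0.03, 0.026, -0.008, -0.099, 0.046, 0.06] |p [ 0.59 -0.32  0.29] m [ 0.59 -0.32  0.17] bz 0.32 mag 0.124 sim q57 [-0.27  4.27  0.72 -2.08] want [-0.36  4.26  0.68 -2.06] 0.0 0.0
```

Exactly as predicted; continue with the first eight.

```bash
python3 -m pendant '[-0.018,-0.019,0.012,0.048,-0.065,0.007,0.05, -0.018,-0.012,0.012,0.028,-0.07,0.008,0.05, -0.017,-0.005,0.012,0.008,-0.072,0.009,0.05, -0.015,0.002,0.011,-0.012,-0.07,0.011,0.05, -0.012,0.008,0.01,-0.032,-0.066,0.015,0.05, -0.008,0.013,0.008,-0.049,-0.059,0.019,0.05, -0.004,0.018,0.007,-0.065,-0.049,0.024,0.05, 0.001,0.021,0.005,-0.079,-0.037,0.03,0.05]'
python3 - <<'E'
from plan import *
s=log();q0=s["joints"];print(np.round(q0,2))
for az in(0,-6):
 P,Rd=inv_pose(np.radians(az),[.59,-.318,.17])
 qb,e,r=ik(P,Rd,[1.05,.5,-.2,2.2,3.8,.7,-1.8]);print(np.round(qb,3),e,r)
 plan(q0,qb,7)
E
```

```text
clock: 7.15
position: [0.6116, -0.4403, 0.4165]
ee_rot: [0.081, 1.848, -0.73]
force: [0.0, -0.0, -1.2]
width: 0.69
gripper_force: 40.0
[ 0.53  0.22  0.03  2.21  3.14  0.64 -1.1 ]
[ 1.02   0.365 -0.332  2.229  4.176  0.674 -2.026] 1.1122463146146204e-07 1.6918324377426578e-06
1 [0.009, 0.022, 0.002, -0.074, -0.011, 0.029] |p [ 0.62 -0.43  0.41] m [ 0.62 -0.48  0.3 ] bz 0.44 mag 0.081 sim q57 [-0.02  3.29  0.64 -1.24] want [-0.02  3.28  0.64 -1.24] 0.0 0.0
2 [0.011, 0.022, 0.001, -0.078, -0.003, 0.034] |p [ 0.63 -0.41  0.39] m [ 0.63 -0.46  0.28] bz 0.42 mag 0.086 sim q57 [-0.06  3.44  0.65 -1.37] want [-0.07  3.43  0.65 -1.37] 0.0 0.0
3 [0.014, 0.023, -0.001, -0.081, 0.004, 0.039] |p [ 0.63 -0.4   0.37] m [ 0.63 -0.43  0.26] bz 0.4 mag 0.09 sim q57 [-0.1   3.59  0.66 -1.51] want [-0.13  3.58  0.65 -1.5 ] 0.0 0.0
4 [0.016, 0.023, -0.002, -0.082, 0.012, 0.043] |p [ 0.62 -0.38  0.35] m [ 0.63 -0.4   0.23] bz 0.38 mag 0.094 sim q57 [-0.14  3.74  0.66 -1.64] want [-0.18  3.73  0.66 -1.63] 0.0 0.0
5 [0.018, 0.022, -0.004, -0.082, 0.018, 0.047] |p [ 0.62 -0.36  0.32] m [ 0.62 -0.38  0.21] bz
[... 1128 characters left out ...]
68, 0.016, 0.047] |p [ 0.62 -0.38  0.34] m [ 0.62 -0.4   0.23] bz 0.37 mag 0.084 sim q57 [-0.13  3.59  0.64 -1.57] want [-0.18  3.58  0.64 -1.55] 0.0 0.0
5 [0.018, 0.021, -0.003, -0.067, 0.019, 0.05] |p [ 0.61 -0.36  0.32] m [ 0.61 -0.38  0.21] bz 0.35 mag 0.086 sim q57 [-0.17  3.71  0.65 -1.69] want [-0.23  3.69  0.64 -1.66] 0.0 0.0
6 [0.018, 0.021, -0.004, -0.067, 0.023, 0.052] |p [ 0.6  -0.34  0.3 ] m [ 0.6  -0.35  0.19] bz 0.34 mag 0.087 sim q57 [-0.2   3.82  0.66 -1.81] want [-0.29  3.8   0.64 -1.77] 0.0 0.0
7 [0.019, 0.02, -0.005, -0.065, 0.026, 0.053] |p [ 0.59 -0.32  0.29] m [ 0.59 -0.32  0.17] bz 0.32 mag 0.088 sim q57 [-0.23  3.94  0.67 -1.92] want [-0.34  3.91  0.64 -1.88] 0.0 0.0
```

```bash
python3 -m pendant '[0.012,0.022,-0.001,-0.065,0.002,0.037,0.05, 0.014,0.022,-0.001,-0.067,0.007,0.041,0.05, 0.015,0.022,-0.002,-0.067,0.011,0.044,0.05, 0.017,0.022,-0.003,-0.068,0.016,0.047,0.05, 0.018,0.021,-0.003,-0.067,0.019,0.05,0.05, 0.018,0.021,-0.004,-0.067,0.023,0.052,0.05, 0.019,0.02,-0.005,-0.065,0.026,0.053,0.05, 0,0,0,0,0,0,0.05, 0,0,0,0,0,0,0.05]'
python3 - <<'E'
from plan import *
s=log();print(np.round(s["joints"],2))
P,Rd=inv_pose(np.radians(-6),[.593,-.318,.17]);go(P,Rd,s)
p=s["position"];r=R.from_rotvec(s["ee_rot"]);m=p+r.apply(MT);a=r.apply([np.cos(al),0,np.sin(al)]);print("mouth",m,"axis",a)
t=get_image("top");sd=get_image("side");w=get_image("wrist")
for n,im in(("top",t),("side",sd),("wrist",w)):cv2.imwrite(f"pics/{n}2.png",im[:,:,::-1])
o=np.zeros((560,800,3),np.uint8)
o[:280,:400]=cv2.resize(t[130:214,350:470],(400,280),interpolation=3)[:,:,::-1]
o[:560,400:]=cv2.resize(sd[200:340,310:410],(400,560),interpolation=3)[:,:,::-1]
o[280:,:373]=cv2.resize(w,(373,280))[:,:,::-1]
cv2.imwrite("pics/c2.png",o)
T=cam("top");S=cam("side");W=cam("wrist",s)
for nm,X in(("mouth",m),("bot",m-.15*a),("tip",[.593,-.318,.108])):print(nm,proj(T,X),proj(S,X),proj(W,X))
E
```

```text
clock: 8.28
position: [0.5919, -0.3172, 0.2822]
ee_rot: [0.107, 2.001, -0.074]
force: [0.8, -0.1, -2.0]
width: 0.691
gripper_force: 40.0
[ 0.87  0.32 -0.23  2.29  3.91  0.66 -1.91]
q [ 0.87  0.32 -0.23  2.29  3.91  0.66 -1.91] pos [ 0.5919 -0.3172  0.2822]
shift(tool now) [-0.0051 -0.0007  0.0037] turn [-0.0059  0.0039  0.0015]
mouth [ 0.58798484 -0.31718287  0.16686963] axis [ 0.00344085 -0.00429315 -0.99998486]
mouth [409.89961204 172.99539649] [368.04432355 278.95353163] [258.54795885  35.48479016]
bot [431.08781633 160.80880278] [382.43098338 243.29518207] [258.22645883 329.23155274]
tip [403.10387885 175.33223731] [365.03312901 290.04255444] [258.55746523 -55.22325938]
```

View pics/c2.png

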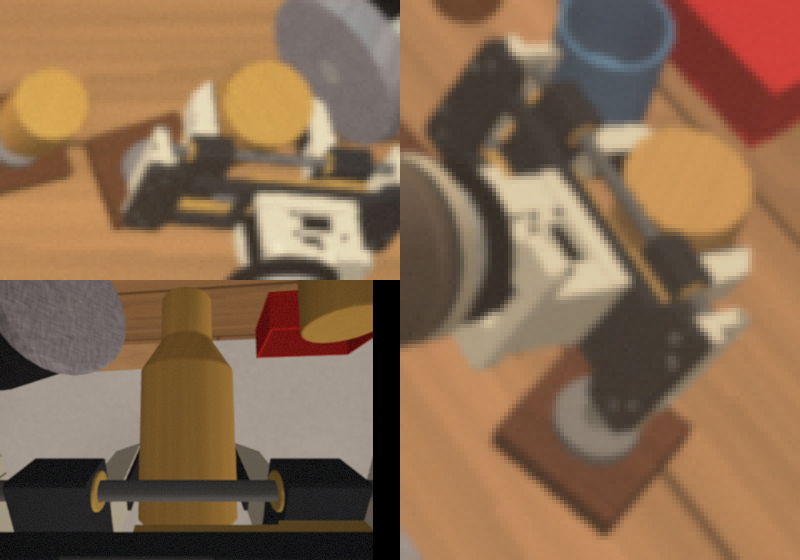

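Run:
```python
from plan import *
s=observe();W=cam("wrist",s);r=R.from_rotvec(s["ee_rot"]);p=s["position"]
a=np.array([np.cos(al),0,np.sin(al)]);n=np.array([np.sin(al),0,-np.cos(al)])
for k in(0,.003,.006):
    f=lambda t,rad:proj(W,p+r.apply(MT+k*a-(.15-t)*a+rad*n))
    print(k,"rim",f(.15,.018),"neck base",f(.118,.018),"shoulder",f(.095,.032))
w=cv2.imread("pics/wrist2.png")
col=w[:,258].astype(int);print([tuple(col[i]) for i in range(4,30,2)])
# neck / body edges by saturation
hsv=cv2.cvtColor(w,cv2.COLOR_BGR2HSV)
for v in(20,30,50,70,90,110,130,150,180,210):
    m=(hsv[v,:,1]>130)&(hsv[v,:,0]>12)&(hsv[v,:,0]<30);x=np.where(m[150:350])[0]+150;print(v,x.min() if len(x) else None,x.max() if len(x) else None,len(x))
```

```text
0 rim [258.69621337  13.63269447] neck base [258.63057438  76.69912092] shoulder [258.7176108  113.59107274]
0.003 rim [258.70218904   7.89122618] neck base [258.63687951  70.64110135] shoulder [258.72444428 106.68068323]
0.006 rim [258.70813516   2.17815545] neck base [258.64315261  64.61385681] shoulder [258.73123878  99.80971431]
[(np.int64(62), np.int64(99), np.int64(138)), (np.int64(54), np.int64(91), np.int64(130)), (np.int64(58), np.int64(95), np.int64(132)), (np.int64(34), np.int64(81), np.int64(111)), (np.int64(29), np.int64(76), np.int64(110)), (np.int64(38), np.int64(78), np.int64(111)), (np.int64(41), np.int64(85), np.int64(115)), (np.int64(32), np.int64(80), np.int64(111)), (np.int64(38), np.int64(83), np.int64(113)), (np.int64(37), np.int64(80), np.int64(112)), (np.int64(33), np.int64(78), np.int64(112)), (np.int64(42), np.int64(82), np.int64(114)), (np.int64(39), np.int64(82), np.int64(113))]
20 164 349 184
30 167 349 180
50 172 349 177
70 174 348 174
90 170 294 118
110 158 308 148
130 195 318 124
150 195 318 124
180 194 319 126
210 193 320 128
```

```bash
python3 -m pendant '[0.016,-0.0007,0.0131,-0.006,0.004,0.0015,0.05, 0.016,0,0.0075,0,0,0,0.05, 0,0,0,0,0,0,0.05, 0,0,0,0,0,0,0.05]'
cat > m.py <<'E'
from plan import *
s=observe();r=R.from_rotvec(s["ee_rot"]);print("mouth",np.round(s["position"]+r.apply(MT),4),"axis",np.round(r.apply([np.cos(al),0,np.sin(al)]),3),"q",np.round(s["joints"],2),"F",np.round(s["force"],1))
print("peg offset in tool axes",np.round(r.inv().apply(np.array([.593,-.318,0])-(s["position"]+r.apply(MT))*[1,1,0]),4),"down",np.round(r.inv().apply([0,0,-1]),3))
E
python3 m.py
```

```text
clock: 8.93
position: [0.5975, -0.3179, 0.2457]
ee_rot: [0.104, 2.004, -0.065]
force: [-0.2, -1.1, -2.2]
width: 0.69
gripper_force: 40.0
mouth [ 0.5934 -0.3174  0.1303] axis [ 0.001  0.    -1.   ] q [ 0.84  0.4  -0.21  2.31  3.85  0.73 -1.81] F [-0.2 -1.1 -2.2]
peg offset in tool axes [ 0.0001 -0.0007 -0.0003] down [ 0.907 -0.     0.422]
```

```bash
python3 -m pendant '[0.0109,-0.0007,0.0051,0,0,0,0.05, 0.0109,0,0.0051,0,0,0,0.05, 0.0109,0,0.0051,0,0,0,0.05, 0,0,0,0,0,0,0.05]'; python3 m.py;  python3 -m pendant '[0.0109,0,0.0051,0,0,0,0.05, 0.0109,0,0.0051,0,0,0,0.05, 0,0,0,0,0,0,0.05]'; python3 m.py
```

```text
clock: 9.43
position: [0.5968, -0.3182, 0.2069]
ee_rot: [0.105, 2.007, -0.063]
force: [0.3, 0.2, -2.2]
width: 0.69
gripper_force: 40.0
mouth [ 0.5923 -0.3174  0.0916] axis [-0.002  0.003 -1.   ] q [ 0.82  0.49 -0.19  2.33  3.79  0.81 -1.71] F [ 0.3  0.2 -2.2]
peg offset in tool axes [-0.0003 -0.0005  0.0007] down [ 0.905 -0.003  0.424]
clock: 9.8
position: [0.5969, -0.3182, 0.1831]
ee_rot: [0.105, 2.007, -0.064]
force: [0.3, 0.3, -2.1]
width: 0.692
gripper_force: 40.0
mouth [ 0.5924 -0.3175  0.0678] axis [-0.001  0.002 -1.   ] q [ 0.81  0.55 -0.18  2.34  3.75  0.86 -1.65] F [ 0.3  0.3 -2.1]
peg offset in tool axes [-0.0003 -0.0004  0.0006] down [ 0.906 -0.002  0.424]
```

```bash
python3 -m pendant '[0.0109,0,0.0051,0,0,0,0.05, 0.006,0,0.0028,0,0,0,0.05, 0,0,0,0,0,0,0.05]'|egrep 'pos|force'; python3 -m pendant '[0.0027,0,0.0013,0,0,0,0.05,0,0,0,0,0,0,0.05]'|egrep 'pos|force';  python3 -m pendant '[0.0027,0,0.0013,0,0,0,0.05,0,0,0,0,0,0,0.05]'|egrep 'pos|force'; python3 m.py
```

```text
position: [0.597, -0.3184, 0.1652]
force: [-0.5, -0.3, -2.7]
gripper_force: 40.0
position: [0.5973, -0.3185, 0.1631]
force: [0.3, -0.8, -2.5]
gripper_force: 40.0
position: [0.5973, -0.3185, 0.1599]
force: [0.1, -0.4, -1.7]
gripper_force: 40.0
mouth [ 0.593  -0.3179  0.0446] axis [ 0.     0.001 -1.   ] q [ 0.8   0.6  -0.17  2.35  3.73  0.92 -1.6 ] F [ 0.1 -0.4 -1.7]
peg offset in tool axes [-0.     -0.0001  0.    ] down [ 0.906 -0.001  0.422]
```

```bash
for i in 1; do python3 -m pendant '[0.0018,0,0.0008,0,0,0,0.05,0,0,0,0,0,0,0.05]'|egrep 'pos|force'; python3 -m pendant '[0.0018,0,0.0008,0,0,0,0.05,0,0,0,0,0,0,0.05]'|egrep 'pos|force';  python3 -m pendant '[0.0018,0,0.0008,0,0,0,0.05,0,0,0,0,0,0,0.05]'|egrep 'pos|force'; done
```

```text
position: [0.5972, -0.3184, 0.1579]
force: [0.1, -0.1, -2.2]
gripper_force: 40.0
position: [0.5981, -0.3186, 0.1575]
force: [-0.4, 0.4, 4.0]
gripper_force: 40.0
position: [0.5991, -0.3187, 0.1575]
force: [-3.4, 1.7, 13.2]
gripper_force: 40.0
```

```bash
python3 -m pendant '[-0.0022,0,-0.0011,0,0,0,0.05,0,0,0,0,0,0,0.05]'|egrep 'pos|force'; python3 -m pendant '[0,0,0,0,0,0,0.07,0,0,0,0,0,0,0.08,0,0,0,0,0,0,0.0918,0,0,0,0,0,0,0.0918,0,0,0,0,0,0,0.0918]'; python3 m.py
```

```text
position: [0.5977, -0.3186, 0.1576]
force: [-0.6, 0.4, 3.2]
gripper_force: 40.0
clock: 12.3
position: [0.5971, -0.3185, 0.1565]
ee_rot: [0.104, 2.005, -0.065]
force: [-0.1, 0.4, 0.4]
width: 0.998
gripper_force: 0.0
mouth [ 0.5928 -0.3179  0.0412] axis [ 0.     0.001 -1.   ] q [ 0.8   0.61 -0.17  2.35  3.72  0.93 -1.59] F [-0.1  0.4  0.4]
peg offset in tool axes [-0.0001 -0.0001  0.0002] down [ 0.906 -0.001  0.422]
```

```bash
python3 -m pendant '[0,0,-0.02,0,0,0,0.0918,0,0,-0.05,0,0,0,0.0918,0,0,-0.05,0,0,0,0.0918,0,0,-0.05,0,0,0,0.0918,-0.03,0,-0.03,0,0,0,0.0918,-0.04,0,-0.02,0,0,0,0.0918,0,0,0,0,0,0,0.0918]'
python3 - <<'E'
from plan import *
s=log();print(np.round(s["joints"],2))
t=get_image("top");sd=get_image("side");cv2.imwrite("pics/top3.png",t[:,:,::-1]);cv2.imwrite("pics/side3.png",sd[:,:,::-1])
o=np.zeros((600,800,3),np.uint8)
o[:300,:400]=cv2.resize(t[120:219,340:472],(400,300),interpolation=3)[:,:,::-1]
o[:600,400:]=cv2.resize(sd[190:340,310:410],(400,600),interpolation=3)[:,:,::-1]
o[300:,:400]=cv2.resize(t[140:230,215:335],(400,300),interpolation=3)[:,:,::-1]
cv2.imwrite("pics/c3.png",o)
T=cam("top");S=cam("side");X=[.593,-.318,.19];print(proj(T,X),proj(S,X))
E
```

```text
clock: 13.18
position: [0.4272, -0.3016, 0.3167]
ee_rot: [0.102, 2.001, -0.072]
force: [-0.4, -0.1, 0.2]
width: 0.999
gripper_force: 0.0
[ 1.15  0.1  -0.14  2.47  4.38  0.84 -2.16]
[413.018399   169.48375552] [372.1067562  273.30953503]
```

View pics/c3.png

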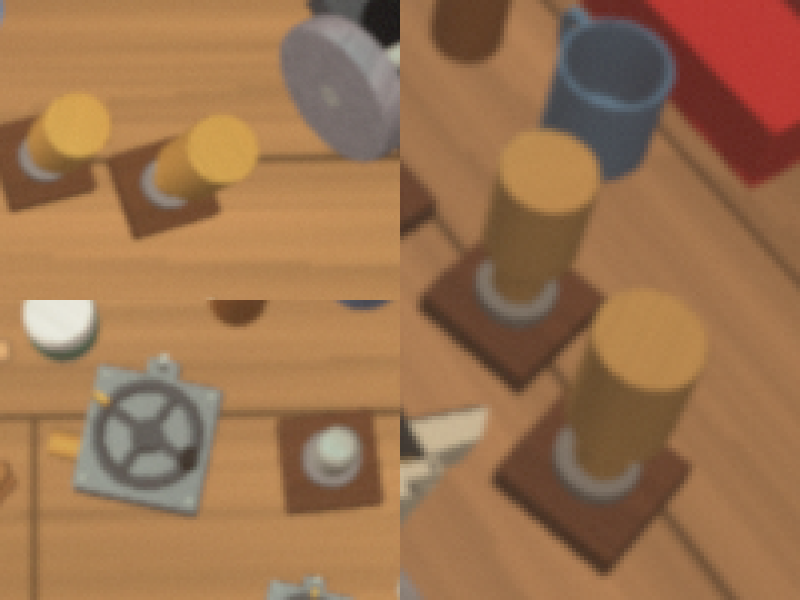

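The picture shows the flask upside down on the slim stand. Its bottom disc is centred at top (413.3,169.5), against (413.0,169.5) predicted for a seated flask. The valve is unchanged, so I go to the wheel.

```bash
cat > w.py <<'E'
from plan import *
C=np.array([.5934,.1007]);MA=np.radians(-12.4)
def hand(th,z,r=.046):
    az=MA+th+np.pi;return np.array([C[0]+r*np.cos(az),C[1]+r*np.sin(az),z])
E
python3 - <<'E'
from w import *
q0=observe()["joints"];print(np.round(q0,2))
mid=MA+.55+np.pi;t=np.array([-np.sin(mid),np.cos(mid),0])
for y in(t,-t):
    qb,e,r=ik(hand(1.11,.2),frame([0,0,-1],y),[-.5,.4,.3,1.7,0,1.1,.5]);print(y,np.round(qb,2),e,r)
    plan(q0,qb,24,via=np.array([0,-.15,0,0,0,0,0]))
E
```

```text
[ 1.15  0.1  -0.14  2.47  4.38  0.84 -2.16]
[ 0.32742699 -0.94487648  0.        ] [-0.78  0.46  0.82  1.81 -0.39  1.04 -1.05] 1.4728355127134446e-07 2.274793317469973e-06
1 [-0.052, -0.037, 0.009, 0.094, -0.104, 0.046] |p [ 0.46 -0.34  0.36] m [ 0.47 -0.34  0.25] bz 0.39 mag 0.148 sim q57 [-0.16  4.18  0.84 -2.11] want [-0.1   4.18  0.85 -2.11] 0.0 0.0
2 [-0.05, -0.034, 0.011, 0.094, -0.102, 0.051] |p [ 0.48 -0.38  0.4 ] m [ 0.5  -0.38  0.29] bz 0.44 mag 0.148 sim q57 [-0.17  3.98  0.85 -2.05] want [-0.06  3.98  0.86 -2.06] 0.0 0.0
3 [-0.047, -0.031, 0.012, 0.094, -0.098, 0.057] |p [ 0.49 -0.42  0.45] m [ 0.52 -0.42  0.33] bz 0.48 mag 0.147 sim q57 [-0.19  3.77  0.85 -2.  ] want [-0.02  3.78  0.87 -2.02] 0.0 0.0
4 [-0.043, -0.028, 0.013, 0.094, -0.092, 0.063] |p [ 0.49 -0.45  0.48] m [ 0.53 -0.46  0.38] bz 0.51 mag 0.146 sim q57 [-0.2   3.57  0.86 -1.94] want [ 0.02  3.59  0.87 -1.97] 0.0 0.0
5 [-0.037, -0.025, 0.013, 0.095, -0.085, 0.069] |p [ 0.49 -0.49  0.52] m [ 0.54 -0.5   0.41] bz 0.55 mag 0.145 sim q57 [-0.2   3.37  0.87 -1.89] want [ 0.06  3.39  0.88 -1.92] 0.0 0.0
6 [-0.031,
[... 7291 characters left out ...]
0.141, 0.045, -0.102] |p [ 0.56 -0.18  0.25] m [ 0.46 -0.2   0.2 ] bz 0.27 mag 0.18 sim q57 [-0.66  0.76  1.13  1.03] want [-0.02  0.55  0.98  1.21] 0.0 0.0
22 [-0.003, 0.081, -0.01, -0.147, 0.03, -0.107] |p [ 0.56 -0.1   0.23] m [ 0.46 -0.13  0.18] bz 0.25 mag 0.184 sim q57 [-0.73  0.64  1.14  1.13] want [-0.01  0.37  0.99  1.37] 0.0 0.0
23 [-0.01, 0.083, -0.006, -0.15, 0.014, -0.11] |p [ 0.57 -0.02  0.21] m [ 0.46 -0.05  0.17] bz 0.23 mag 0.187 sim q57 [-0.81  0.54  1.13  1.21] want [-0.01  0.18  0.99  1.53] 0.0 0.0
24 [-0.018, 0.084, -0.002, -0.152, -0.003, -0.112] |p [0.56 0.06 0.2 ] m [0.46 0.03 0.16] bz 0.22 mag 0.189 sim q57 [-0.9   0.46  1.12  1.28] want [-0.   0.   1.   1.7] 0.0 0.0
```

```bash
python3 -m pendant '[-0.053,-0.028,0.01,0.082,-0.098,-0.085,0.0918, -0.048,-0.031,0.012,0.091,-0.086,-0.078,0.0918, -0.043,-0.032,0.013,0.098,-0.072,-0.071,0.0918, -0.036,-0.032,0.013,0.103,-0.056,-0.063,0.0918, -0.029,-0.032,0.013,0.106,-0.037,-0.055,0.0918, -0.021,-0.029,0.013,0.105,-0.016,-0.048,0.0918, -0.014,-0.026,0.012,0.1,0.005,-0.041,0.0918, -0.006,-0.021,0.01,0.091,0.027,-0.036,0.0918, 0.001,-0.015,0.008,0.077,0.048,-0.033,0.0918, 0.007,-0.008,0.005,0.061,0.067,-0.031,0.0918]'
python3 - <<'E'
from w import *
q0=log()["joints"];print(np.round(q0,2))
mid=MA+.55+np.pi;t=np.array([-np.sin(mid),np.cos(mid),0])
qb,e,r=ik(hand(1.11,.24),frame([0,0,-1],-t),[-.3,.35,.1,1.7,0,1.1,1.65]);print(np.round(qb,2),e,r)
plan(q0,qb,18,via=np.array([-.1,-.12,0,0.15,0,0,0]))
E
```

```text
clock: 14.52
position: [0.502, -0.5228, 0.6015]
ee_rot: [0.307, 1.553, -1.228]
force: [-0.9, 0.6, 0.4]
width: 1.0
gripper_force: 0.0
[ 0.77  0.09 -0.27  2.16  2.56  0.9  -0.53]
[-0.27  0.34  0.08  1.72 -0.03  1.09  1.73] 7.914632343392828e-09 1.6399298168566522e-07
1 [0.009, 0.009, -0.009, 0.017, 0.061, -0.032] |p [ 0.5  -0.52  0.6 ] m [ 0.48 -0.6   0.51] bz 0.62 mag 0.071 sim q57 [-0.29  2.41  0.91 -0.4 ] want [-0.25  2.41  0.91 -0.41] 0.0 0.0
2 [0.012, 0.011, -0.011, 0.006, 0.067, -0.035] |p [ 0.5  -0.51  0.58] m [ 0.47 -0.58  0.49] bz 0.6 mag 0.076 sim q57 [-0.31  2.27  0.93 -0.27] want [-0.23  2.27  0.92 -0.28] 0.0 0.0
3 [0.014, 0.014, -0.012, -0.005, 0.073, -0.038] |p [ 0.5  -0.5   0.56] m [ 0.46 -0.57  0.47] bz 0.58 mag 0.082 sim q57 [-0.33  2.13  0.94 -0.15] want [-0.21  2.13  0.93 -0.16] 0.0 0.0
4 [0.016, 0.017, -0.012, -0.016, 0.077, -0.041] |p [ 0.49 -0.49  0.53] m [ 0.45 -0.55  0.45] bz 0.56 mag 0.088 sim q57 [-0.35  1.98  0.96 -0.02] want [-0.19  1.98  0.94 -0.03] 0.0 0.0
5 [0.018, 0.021, -0.013, -0.028, 0.079, -0.045] |p [ 0.49 -0.47  0.51] m [ 0.43 -0.53  0.43] bz 0.53 
[... 1756 characters left out ...]
009, -0.114, 0.021, -0.071] |p [ 0.52 -0.11  0.26] m [ 0.42 -0.14  0.22] bz 0.28 mag 0.136 sim q57 [-0.71  0.61  1.18  1.15] want [0.02 0.4  1.06 1.35] 0.0 0.0
16 [-0.018, 0.056, -0.008, -0.116, 0.008, -0.073] |p [ 0.54 -0.06  0.25] m [ 0.43 -0.09  0.21] bz 0.27 mag 0.138 sim q57 [-0.76  0.53  1.19  1.22] want [0.04 0.26 1.07 1.48] 0.0 0.0
17 [-0.024, 0.056, -0.007, -0.117, -0.005, -0.076] |p [0.55 0.   0.24] m [ 0.45 -0.03  0.2 ] bz 0.26 mag 0.14 sim q57 [-0.81  0.45  1.19  1.28] want [0.06 0.11 1.08 1.6 ] 0.0 0.0
18 [-0.029, 0.056, -0.005, -0.117, -0.018, -0.08] |p [0.56 0.06 0.24] m [0.46 0.03 0.2 ] bz 0.26 mag 0.143 sim q57 [-0.87  0.39  1.18  1.34] want [ 0.08 -0.03  1.09  1.73] 0.0 0.0
```

```bash
python3 -m pendant '[0.009,0.009,-0.009,0.017,0.061,-0.032,0.06, 0.012,0.011,-0.011,0.006,0.067,-0.035,0.06, 0.014,0.014,-0.012,-0.005,0.073,-0.038,0.06, 0.016,0.017,-0.012,-0.016,0.077,-0.041,0.06, 0.018,0.021,-0.013,-0.028,0.079,-0.045,0.06, 0.018,0.025,-0.013,-0.039,0.08,-0.048,0.06, 0.018,0.029,-0.012,-0.05,0.079,-0.052,0.06, 0.017,0.033,-0.012,-0.061,0.077,-0.055,0.06, 0.014,0.037,-0.012,-0.071,0.074,-0.058,0.06]' && python3 -m pendant '[0.011,0.04,-0.012,-0.08,0.069,-0.06,0.06, 0.008,0.044,-0.011,-0.089,0.062,-0.063,0.06, 0.003,0.047,-0.011,-0.097,0.054,-0.065,0.06, -0.002,0.05,-0.011,-0.104,0.044,-0.067,0.06, -0.007,0.053,-0.01,-0.11,0.033,-0.069,0.06, -0.012,0.054,-0.009,-0.114,0.021,-0.071,0.06, -0.018,0.056,-0.008,-0.116,0.008,-0.073,0.06, -0.024,0.056,-0.007,-0.117,-0.005,-0.076,0.06, -0.029,0.056,-0.005,-0.117,-0.018,-0.08,0.06, 0,0,0,0,0,0,0.06]'
python3 - <<'E'
from w import *
s=observe()
mid=MA+.55+np.pi;t=np.array([-np.sin(mid),np.cos(mid),0]);go(hand(1.11,.24),frame([0,0,-1],-t),s)
im=get_image("wrist");cv2.imwrite("pics/w4.png",im[:,:,::-1]);W=cam("wrist",s)
print("handle top",proj(W,hand(1.11,.103)),"pointer",proj(W,np.r_[C+.06*np.array([np.cos(MA+1.11),np.sin(MA+1.11)]),.077]),"mark",proj(W,np.r_[C+.069*np.array([np.cos(MA),np.sin(MA)]),.074]),"hub",proj(W,np.r_[C,.063]))
E
```

```text
clock: 15.65
position: [0.4842, -0.368, 0.3871]
ee_rot: [0.304, 2.423, -1.229]
force: [0.8, 0.1, 0.4]
width: 0.652
gripper_force: 0.0
clock: 16.9
position: [0.5611, 0.0722, 0.2338]
ee_rot: [0.536, -3.093, -0.003]
force: [0.3, -0.9, 0.2]
width: 0.655
gripper_force: 0.0
q [ 0.35  0.47 -0.82  1.68  0.36  1.16  1.36] pos [0.5611 0.0722 0.2338]
shift(tool now) [-0.0008 -0.0081 -0.0062] turn [ 0.0021 -0.002   0.0098]
handle top [248.47816692 181.1294745 ] pointer [303.01942575 257.09221502] mark [237.9900666  261.88538682] hub [272.94079707 206.35071509]
```

View pics/w4.png

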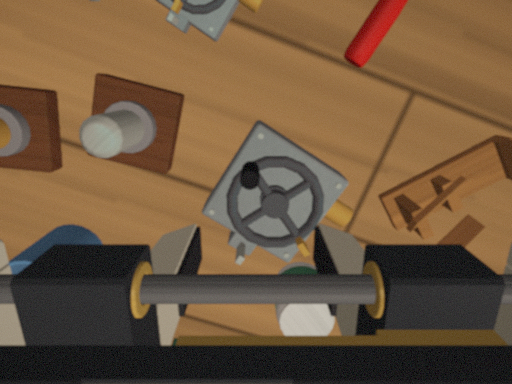

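```bash
python3 - <<'E'
from w import *
s=observe();W=cam("wrist",s)
im=cv2.imread("pics/w4.png")[150:200,225:280];m=(im.max(2)<45).astype(np.uint8);n,l,st,c=cv2.connectedComponentsWithStats(m);k=1+st[1:,4].argmax();print("blob",st[k],c[k])
def box(th):
    c=hand(th,0);pts=[proj(W,[c[0]+.009*np.cos(a),c[1]+.009*np.sin(a),z]) for a in np.linspace(0,6.28,24) for z in(.063,.103)];pts=np.array(pts)-[225,150];return np.round(np.r_[pts.min(0),np.ptp(pts,axis=0),pts.mean(0)],1)
for th in(1.0,1.1,1.2):print(th,box(th))
E
python3 -m pendant '[-0.0008,-0.0081,0,0,0,0.01,0.06, 0,0,0.05,0,0,0,0.06, 0,0,0.05,0,0,0,0.06, 0,0,0,0,0,0,0.06]'
```

```text
blob [ 16  12  18  26 396] [24.63383838 24.81313131]
1.0 [21.2  9.7 20.3 29.7 31.3 24.5]
1.1 [16.6 11.9 20.3 29.9 26.9 26.7]
1.2 [12.4 14.4 20.3 30.1 22.9 29.3]
clock: 17.45
position: [0.5631, 0.059, 0.1332]
ee_rot: [0.51, -3.095, 0.008]
force: [-0.4, -1.0, 0.6]
width: 0.655
gripper_force: 0.0
```

Run:
```python
from w import *
mid=MA+.55+np.pi;t=np.array([-np.sin(mid),np.cos(mid),0]);print(hand(1.12,.09));go(hand(1.12,.09),frame([0,0,-1],-t))
```

```text
[0.56493509 0.06456485 0.09      ]
q [ 0.32  0.57 -0.75  1.79  0.47  0.97  1.27] pos [0.5631 0.059  0.1332]
shift(tool now) [-0.0038  0.0049  0.0431] turn [-0.0044 -0.0058 -0.007 ]
```

```bash
python3 -m pendant '[-0.0038,0.0049,0.02,-0.004,-0.006,-0.007,0.06, 0,0,0.023,0,0,0,0.06, 0,0,0,0,0,0,0.06, 0,0,0,0,0,0,0.06]'; python3 -m pendant '[0,0,0,0,0,0,0.01,0,0,0,0,0,0,0.01,0,0,0,0,0,0,0.01,0,0,0,0,0,0,0.01,0,0,0,0,0,0,0.01,0,0,0,0,0,0,0.01]' 6
python3 - <<'E'
from w import *
s=observe();d=s["position"][:2]-C;print(d,np.hypot(*d),"theta est",(np.arctan2(d[1],d[0])-np.pi-MA)%(2*np.pi))
E
```

```text
clock: 17.95
position: [0.5691, 0.0673, 0.0953]
ee_rot: [-0.521, 3.088, 0.001]
force: [-0.9, -0.2, 0.6]
width: 0.653
gripper_force: 0.0
clock: 18.7
position: [0.5681, 0.0675, 0.0934]
ee_rot: [-0.522, 3.09, 0.002]
force: [0.1, 0.6, 0.6]
width: 0.193
gripper_force: 6.0
[-0.02527101 -0.03321726] 0.041737397139856906 theta est 1.1368528871185246
```

```bash
cat > arc.py <<'E'
import sys
from w import *
s=observe();r=R.from_rotvec(s["ee_rot"]);x=r.apply([1,0,0])[:2];x/=np.hypot(*x);d=s["position"][:2]-C
b=d@x;disc=b*b-(d@d-.046**2);u=min((-b+np.sqrt(disc),-b-np.sqrt(disc)),key=abs)
pin=d+u*x;th=(np.arctan2(pin[1],pin[0])-np.pi-MA+np.pi)%(2*np.pi)-np.pi;print("u",u,"theta",th,"z",s["position"][2])
end=float(sys.argv[1]);N=int(sys.argv[2]);P=s["position"].copy()
for i in range(1,N+1):
    t=hand(th+(end-th)*i/N,0)[:2]-u*x;Q=np.r_[t,s["position"][2]];print(np.round(r.inv().apply(Q-P),4).tolist());P=Q
E
python3 arc.py 0 10
```

```text
u 0.005014669515831807 theta 1.0765604961691162 z 0.09336364674352075
[0.0022, 0.0044, -0.0]
[0.0018, 0.0046, -0.0]
[0.0013, 0.0048, -0.0]
[0.0007, 0.0049, -0.0]
[0.0002, 0.0049, -0.0]
[-0.0003, 0.0049, 0.0]
[-0.0009, 0.0049, 0.0]
[-0.0014, 0.0048, 0.0]
[-0.0019, 0.0046, 0.0]
[-0.0024, 0.0044, 0.0]
```

```bash
python3 -m pendant '[0.0022,0.0044,0,0,0,0,0.01, 0.0018,0.0046,0,0,0,0,0.01, 0.0013,0.0048,0,0,0,0,0.01, 0.0007,0.0049,0,0,0,0,0.01, 0.0002,0.0049,0,0,0,0,0.01, -0.0003,0.0049,0,0,0,0,0.01, -0.0009,0.0049,0,0,0,0,0.01, -0.0014,0.0048,0,0,0,0,0.01, -0.0019,0.0046,0,0,0,0,0.01, -0.0024,0.0044,0,0,0,0,0.01]';python3 -m pendant '[0,0,0,0,0,0,0.01,0,0,0,0,0,0,0.01]'|grep force; python3 arc.py 0 2
python3 - <<'E'
from w import *
t=get_image("top");cv2.imwrite("pics/top5.png",t[:,:,::-1])
s=observe();w=get_image("wrist");cv2.imwrite("pics/w5.png",w[:,:,::-1])
o=np.zeros((400,800,3),np.uint8)
o[:,:400]=cv2.resize(t[140:220,220:300],(400,400),interpolation=3)[:,:,::-1];o[:300,400:]=cv2.resize(w,(400,300))[:,:,::-1]
cv2.imwrite("pics/c5.png",o)
W=cam("wrist",s)
for th in(-.1,0,.1):print(th,proj(cam("top"),np.r_[C+.06*np.array([np.cos(MA+th),np.sin(MA+th)]),.077]),proj(W,np.r_[C+.06*np.array([np.cos(MA+th),np.sin(MA+th)]),.077]))
E
```

```text
clock: 19.95
position: [0.5533, 0.1127, 0.0933]
ee_rot: [-0.522, 3.09, 0.002]
force: [-0.1, -3.5, -2.6]
width: 0.193
gripper_force: 6.0
force: [-0.4, 1.4, -5.3]
gripper_force: 6.0
u 0.004932891334753754 theta -0.024209704424764666 z 0.09343423244330633
[0.0003, -0.0005, -0.0]
[0.0003, -0.0005, -0.0]
-0.1 [265.61057642 160.61696862] [160.30442493 356.04830072]
0 [263.69334591 160.13684603] [168.65661078 360.31074366]
0.1 [261.73706228 159.84635076] [177.36029815 363.89786427]
```

View pics/c5.png

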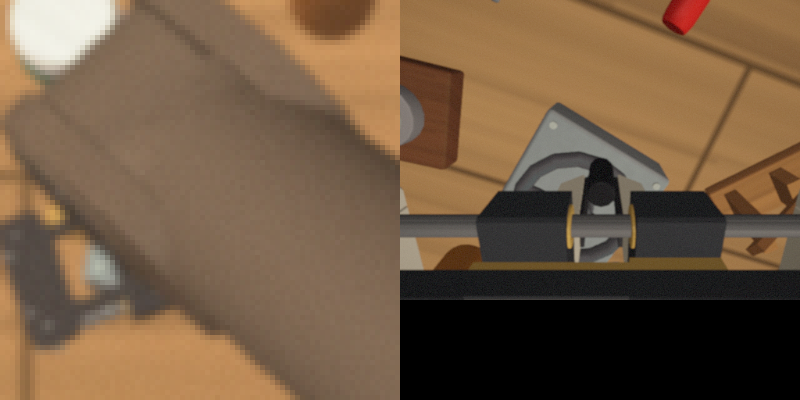

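The arm hides the pointer and mark, so I let go, rise and look again.

```bash
python3 -m pendant '[0,0,0,0,0,0,0.03,0,0,0,0,0,0,0.04,0,0,0,0,0,0,0.05,0,0,-0.03,0,0,0,0.05,0,0,-0.05,0,0,0,0.05,0,0,-0.05,0,0,0,0.05,0,-0.03,-0.03,0,0,0,0.05,0.0,-0.06,0,0,0,0,0.05,0,0,0,0,0,0,0.05,0,0,0,0,0,0,0.05]'
python3 - <<'E'
from w import *
s=observe();w=get_image("wrist");cv2.imwrite("pics/w6.png",w[:,:,::-1]);W=cam("wrist",s)
f=lambda rr,th,z:proj(W,np.r_[C+rr*np.array([np.cos(MA+th),np.sin(MA+th)]),z])
print("mark",f(.069,0,.074),"ptr0",f(.06,0,.077),"ptr.1",f(.06,.1,.077),"hub",f(0,0,.063))
c=f(.0,0,.063)
x,y=int(c[0])-80,int(c[1])-60;x=max(x,0);y=max(y,0);cr=w[y:y+120,x:x+160];print(x,y,cr.shape)
cv2.imwrite("pics/c6.png",cv2.resize(cr,None,fx=4.5,fy=4.5,interpolation=3)[:,:,::-1])
E
```

```text
clock: 21.55
position: [0.5814, 0.027, 0.2533]
ee_rot: [-0.521, 3.09, 0.003]
force: [-0.4, 0.2, 0.3]
width: 0.547
gripper_force: 0.0
mark [284.53014017 247.51427074] ptr0 [289.22462858 242.59477573] ptr.1 [293.94185613 244.94789636] hub [318.29409052 194.26805924]
238 134 (120, 160, 3)
```

View pics/c6.png

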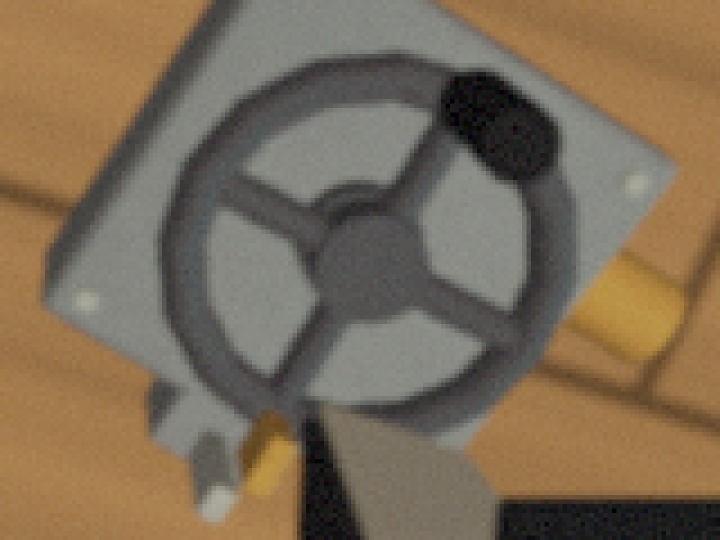

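Run:
```python
from w import *
s=observe();W=cam("wrist",s);g=lambda x,y,z:atz(W,(238+x/4.5,134+y/4.5),z)[:2]
an=lambda v:np.arctan2(v[1],v[0])
hub=g(370,265,.066);m=g(218,502,.074);p=g(262,487,.077);h=g(525,140,.103)
for c in(hub,C): print(c,[ (np.hypot(*(v-c)).round(4),an(v-c).round(3)) for v in(m,p,h)],"wheel by ptr",an(p-c)-an(m-c),"by handle",(an(h-c)-an(m-c)+np.pi+np.pi)%(2*np.pi)-np.pi)
```

```text
[0.59011032 0.10214724] [(np.float64(0.0688), np.float64(-0.205)), (np.float64(0.059), np.float64(-0.105)), (np.float64(0.0464), np.float64(2.96))] wheel by ptr 0.10014585821578244 by handle 0.023406072330573124
[0.5934 0.1007] [(np.float64(0.0653), np.float64(-0.193)), (np.float64(0.0555), np.float64(-0.085)), (np.float64(0.0499), np.float64(2.943))] wheel by ptr 0.10842257141127959 by handle -0.004680136083189623
```

```bash
python3 -m pendant '[-0.045,0.02,0,0,0,0,0.05,-0.045,0.02,0,0,0,0,0.05,0,0,0,0,0,0,0.05,0,0,0,0,0,0,0.05,0,0,0,0,0,0,0.05]'
python3 - <<'E'
from w import *
s=observe();w=get_image("wrist");cv2.imwrite("pics/w7.png",w[:,:,::-1]);W=cam("wrist",s)
f=lambda rr,th,z:proj(W,np.r_[C+rr*np.array([np.cos(MA+th),np.sin(MA+th)]),z])
print("mark",f(.069,0,.074),"ptr0",f(.06,0,.077),"hub",f(0,0,.063))
c=f(.03,0,.07);x,y=max(int(c[0])-67,0),max(int(c[1])-50,0);cr=w[y:y+100,x:x+133];print(x,y,cr.shape)
cv2.imwrite("pics/c7.png",cv2.resize(cr,None,fx=6,fy=6,interpolation=3)[:,:,::-1])
E
```

```text
clock: 22.22
position: [0.6529, 0.0937, 0.2542]
ee_rot: [-0.522, 3.09, 0.001]
force: [0.4, -0.1, 0.3]
width: 0.544
gripper_force: 0.0
mark [248.37729589 169.55671077] ptr0 [252.88012197 163.02057803] hub [284.07130408 110.22888593]
201 86 (100, 133, 3)
```

View pics/c7.png

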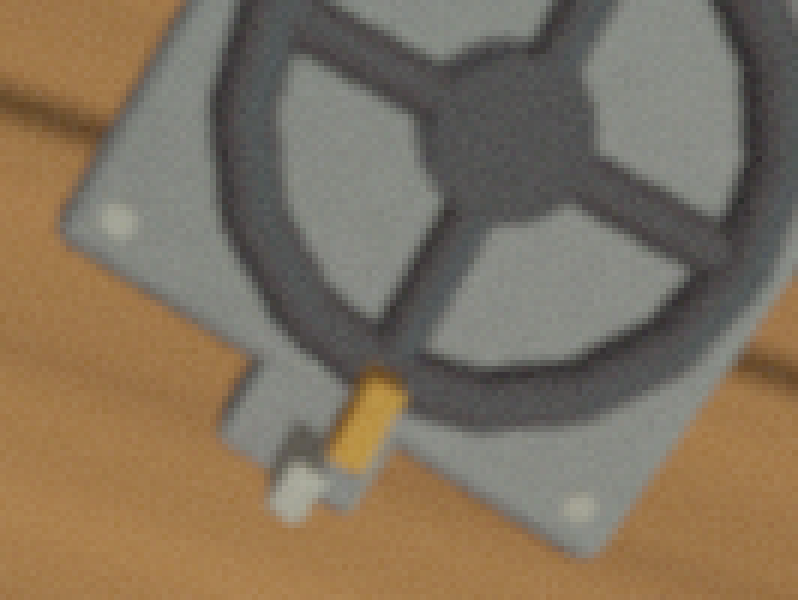

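Run:
```python
from w import *
s=observe();W=cam("wrist",s);g=lambda x,y,z:atz(W,(201+x/6,86+y/6),z)[:2]
an=lambda v:np.arctan2(v[1],v[0])
hub=g(508,130,.066);m=g(292,505,.074);mi=g(299,487,.074);p=g(348,465,.077);pi=g(384,385,.077)
k1=g(65,235,.042);k2=g(590,555,.042);e=k2-k1;nrm=np.array([e[1],-e[0]]);nrm*=np.sign(nrm[0])
print("hub",hub,"mark",m,np.hypot(*(m-hub)),an(m-hub),an(mi-hub),"edge normal",an(nrm),"edge len",np.hypot(*e),"mid",an((k1+k2)/2-hub))
print("ptr",p,np.hypot(*(p-hub)),an(p-hub),an(pi-hub),"block dir",an(p-pi))
```

```text
hub [0.59055699 0.10078371] mark [0.66117491 0.08708793] 0.07193374599949173 -0.19156384940130636 -0.19950568161977442 edge normal -0.22145769290235212 edge len 0.11445071701227633 mid -0.18548259218476018
ptr [0.65063732 0.09358824] 0.0605096717662123 -0.11919652256762771 -0.13307438779634997 block dir -0.07701659898614444
```

Run:
```python
from w import *
s=observe();go([.5535,.1127,.0935],R.from_rotvec(s["ee_rot"]),s)
```

```text
q [ 0.24  0.59 -0.77  1.42  0.42  1.29  1.35] pos [0.653  0.0934 0.2543]
shift(tool now) [0.089  0.051  0.1601] turn [0. 0. 0.]
```

```bash
python3 -m pendant '[0.045,0.026,0,0,0,0,0.05,0.044,0.025,0,0,0,0,0.05,0,0,0.05,0,0,0,0.05,0,0,0.05,0,0,0,0.05,0,0,0.04,0,0,0,0.05,0,0,0.02,0,0,0,0.05,0,0,0,0,0,0,0.05,0,0,0,0,0,0,0.05]'; python3 -m pendant '[0,0,0,0,0,0,0.01,0,0,0,0,0,0,0.01,0,0,0,0,0,0,0.01,0,0,0,0,0,0,0.01,0,0,0,0,0,0,0.01]' 6; python3 arc.py 0 1
```

```text
clock: 23.28
position: [0.5548, 0.1139, 0.095]
ee_rot: [-0.521, 3.087, 0.002]
force: [0.1, 0.5, -0.1]
width: 0.546
gripper_force: 0.0
clock: 23.9
position: [0.5541, 0.1135, 0.0936]
ee_rot: [-0.522, 3.089, 0.001]
force: [0.0, 0.7, 2.8]
width: 0.192
gripper_force: 6.0
u 0.005660290783592342 theta -0.02319325862704824 z 0.09358811180342964
[0.0006, -0.0009, -0.0]
```

```bash
python3 -m pendant '[-0.001,0.0017,0,0,0,0,0.01,-0.0009,0.0017,0,0,0,0,0.01,0,0,0,0,0,0,0.01,0,0,0,0,0,0,0.01]'|grep force; python3 arc.py 0 1;  python3 -m pendant '[0,0,0,0,0,0,0.03,0,0,0,0,0,0,0.04,0,0,0,0,0,0,0.05,0,0,-0.03,0,0,0,0.05,0,0,-0.05,0,0,0,0.05,0,0,-0.05,0,0,0,0.05,-0.045,-0.025,-0.03,0,0,0,0.05,-0.045,-0.027,0,0,0,0,0.05,0,0,0,0,0,0,0.05,0,0,0,0,0,0,0.05]'
python3 - <<'E'
from w import *
s=observe();w=get_image("wrist");cv2.imwrite("pics/w8.png",w[:,:,::-1]);W=cam("wrist",s)
b=cv2.cvtColor(w,cv2.COLOR_RGB2HSV)
def tip(im,W0,off=(0,0)):
    hs=cv2.cvtColor(im,cv2.COLOR_RGB2HSV);m=((hs[:,:,0]>15)&(hs[:,:,0]<30)&(hs[:,:,1]>140)&(hs[:,:,2]>120)).astype(np.uint8)
    n,l,st,c=cv2.connectedComponentsWithStats(m);return [(st[i],np.round(c[i],1)) for i in range(1,n) if 15<st[i][4]<2000]
an=lambda v:np.arctan2(v[1],v[0]);hub=np.array([.592,.1008])
old=cv2.imread("pics/w7.png")[:,:,::-1]
for im in(old,w):
    for st,c in tip(im,W):
        X=atz(W,c,.077)[:2]
        if np.hypot(*(X-hub))<.075: print(st,c,X,np.hypot(*(X-hub)),"az",an(X-hub))
print("mark az ~ -.195;", s["position"])
E
```

```text
force: [-0.7, -3.3, 2.4]
gripper_force: 6.0
u 0.005063154559895217 theta -0.11355969448969194 z 0.09338205862187343
[0.003, -0.0043, -0.0]
clock: 25.65
position: [0.6547, 0.098, 0.2536]
ee_rot: [-0.523, 3.091, 0.003]
force: [0.5, 0.5, 0.6]
width: 0.544
gripper_force: 0.0
[335 113  32  32 585] [350.7 128.6] [0.58921796 0.17151517] 0.07076986903534604 az 1.6101175653126978
[256 149  12  15  97] [261.3 155.6] [0.64343932 0.09782857] 0.05152507043942105 az -0.05770154718416142
[332 110  36  32 623] [348.  125.9] [0.5876823  0.16794542] 0.06728409626740929 az 1.6350116706993063
[248 144  13  15  99] [253.8 150.6] [0.64109224 0.0890525 ] 0.05047822615506898 az -0.2348777552244064
mark az ~ -.195; [0.65470259 0.0980277  0.25356005]
```

```bash
python3 -c "
from cell import *
print(observe()['clock']);print(sign_off())"
```

```text
25.7
the job is handed in; nothing more can be done
None
```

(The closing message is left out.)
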